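# Vent and lock the filter cells

## Task

Vent and lock every filter cell on the lab bench (two or three): with the spring-tipped probe find each cell's hidden vent hole, by sliding the tip along the black strip until it drops in, and push the vent pin fully down. Only when all are vented, drive the orange lock pegs fully down with the mallet, never with the fingers or the probe, striking the two pegs of a cell by turns, about a third of the way at a time, so that the cover seats evenly. Finish with the probe back down in its stand and the mallet standing upright on the middle of its grey mat, and leave the jar, the wash bottle and the tube rack where they are.

Things in the scene. Friction and masses are not known exactly. Their poses are not given: they have to be found in the camera images.
- cellA: Filter cell, 4 kg, standing loose on the bench: block 184 x 110 x 60 mm (x long, y wide), aluminium below, blue above; origin at the centre of its underside, z up. Black strip (a rubber-covered groove) along x at y = -25 mm; two orange lock pegs at x = -60 and +60 mm, y = +28 mm. Two or three of cells A, B, C are present, the others None.
- stripA (a point): Centre of cell A's black strip, on the groove's floor, 56 mm above the bench, 4 mm below the cover's top. Groove: +-36 mm along cell x, 18 mm wide. Under it, unseen, the vent hole, centre anywhere within +-27 mm along x (differs per cell), 14 mm along x, as wide as the groove. The slit rubber does not resist the tip.
- ventA (a joint): Depth (m) of the vent pin in cell A: 0 up, 0.008 fully down. The pin's top is 8 mm below the groove floor when up; it yields at about 5 N (plus damping 20 N s/m) and stays where it is pushed.
- pegA1 (a joint): Depth (m) of the orange lock peg of cell A at x = -60 mm: 0 up (top 79 mm above the bench), 0.015 fully down (top at 64 mm). Head 26 mm in diameter, 12 mm thick. Yields at about 11 N (plus damping 20 N s/m) and stays where it is driven.
- pegA2 (a joint): Depth (m) of the orange lock peg of cell A at x = +60 mm: 0 up (top 79 mm above the bench), 0.015 fully down (top at 64 mm). Head 26 mm in diameter, 12 mm thick. Yields at about 11 N (plus damping 20 N s/m) and stays where it is driven.
- cellB: Filter cell, 4 kg, standing loose on the bench: block 184 x 110 x 60 mm (x long, y wide), aluminium below, blue above; origin at the centre of its underside, z up. Black strip (a rubber-covered groove) along x at y = -25 mm; two orange lock pegs at x = -60 and +60 mm, y = +28 mm. Two or three of cells A, B, C are present, the others None.
- stripB (a point): Centre of cell B's black strip, on the groove's floor, 56 mm above the bench, 4 mm below the cover's top. Groove: +-36 mm along cell x, 18 mm wide. Under it, unseen, the vent hole, centre anywhere within +-27 mm along x (differs per cell), 14 mm along x, as wide as the groove. The slit rubber does not resist the tip.
- ventB (a joint): Depth (m) of the vent pin in cell B: 0 up, 0.008 fully down. The pin's top is 8 mm below the groove floor when up; it yields at about 5 N (plus damping 20 N s/m) and stays where it is pushed.
- pegB1 (a joint): Depth (m) of the orange lock peg of cell B at x = -60 mm: 0 up (top 79 mm above the bench), 0.015 fully down (top at 64 mm). Head 26 mm in diameter, 12 mm thick. Yields at about 11 N (plus damping 20 N s/m) and stays where it is driven.
- pegB2 (a joint): Depth (m) of the orange lock peg of cell B at x = +60 mm: 0 up (top 79 mm above the bench), 0.015 fully down (top at 64 mm). Head 26 mm in diameter, 12 mm thick. Yields at about 11 N (plus damping 20 N s/m) and stays where it is driven.
- cellC: Filter cell, 4 kg, standing loose on the bench: block 184 x 110 x 60 mm (x long, y wide), aluminium below, blue above; origin at the centre of its underside, z up. Black strip (a rubber-covered groove) along x at y = -25 mm; two orange lock pegs at x = -60 and +60 mm, y = +28 mm. Two or three of cells A, B, C are present, the others None.
- stripC (a point): Centre of cell C's black strip, on the groove's floor, 56 mm above the bench, 4 mm below the cover's top. Groove: +-36 mm along cell x, 18 mm wide. Under it, unseen, the vent hole, centre anywhere within +-27 mm along x (differs per cell), 14 mm along x, as wide as the groove. The slit rubber does not resist the tip.
- ventC (a joint): Depth (m) of the vent pin in cell C: 0 up, 0.008 fully down. The pin's top is 8 mm below the groove floor when up; it yields at about 5 N (plus damping 20 N s/m) and stays where it is pushed.
- pegC1 (a joint): Depth (m) of the orange lock peg of cell C at x = -60 mm: 0 up (top 79 mm above the bench), 0.015 fully down (top at 64 mm). Head 26 mm in diameter, 12 mm thick. Yields at about 11 N (plus damping 20 N s/m) and stays where it is driven.
- pegC2 (a joint): Depth (m) of the orange lock peg of cell C at x = +60 mm: 0 up (top 79 mm above the bench), 0.015 fully down (top at 64 mm). Head 26 mm in diameter, 12 mm thick. Yields at about 11 N (plus damping 20 N s/m) and stays where it is driven.
- stand: Wooden probe stand, fixed, 90 x 90 x 80 mm, origin at the centre of its underside. In its top a square 18 mm hole, 74 mm deep, sides along its x and y, centred.
- probe: Spring-tipped probe, 180 g, starts upright in the stand. Origin on its axis at the underside of its steel collar (34 mm wide, 6 mm thick), which rests on the stand; z up. Red 22 x 22 mm square handle (faces along x and y), z = 6 to 66 mm. Below the collar a 10 mm shaft to z = -46 mm, then an 8 mm brass tip to z = -62 mm, sprung: 1.2 N out, 2.8 N pushed in 8 mm, then solid.
- mat: Grey mat, fixed, 150 x 150 x 4 mm, origin at the centre of its underside; the mallet's place.
- mallet: Short upright mallet, about 0.42 kg, starting on the mat on its face. Yellow head 60 mm in diameter, 45 mm high, with a round wooden handle 24 mm in diameter from z = 45 to 125 mm rising from it; origin at the centre of the flat striking face (the underside), z up along the handle.
- amber: Amber glass jar, 72 mm in diameter, 130 mm high, origin at the centre of its underside; leave alone.
- wash: White wash bottle, 68 mm in diameter, 160 mm high, origin at the centre of its underside; leave alone.
- rack: Wooden tube rack, 70 x 220 x 60 mm, origin at the centre of its underside; leave alone.
Things that resemble listed ones, but are neither listed nor needed, are in the scene too. What is shaped like the cellA but pink or turquoise is not meant. Leave any brown look-alike of the cellC alone.

How it is judged:
By the outcome, as a careful person would: the job done as asked, in the order asked, and still so for the second after the job is handed in, with the robot touching nothing.
Of cellA, cellB, cellC only 2 to 3 are there at a start; the rules pass over those that are not, and their reading is None.
At some moment in a run one of mallet, cellA, cellB, cellC may be knocked a few centimetres aside while the robot is not near it.
It also fails if it takes over 210 s, if anything falls off the work surface, if the arm or the gripper's body presses on something with over 40 N, if the wrist force passes 120 N, or if a joint passes its speed limit or range.

## Robot

A 6-joint arm with a two-finger parallel gripper is mounted at the origin on the work surface. World frame = base frame: x ahead of the robot, y to its left, z up, the work surface at z = 0. Lengths are in m, angles in degrees, forces in N, time in s.
With the tool pointing down it reaches from about 0.25 to 0.725 m from the base axis. Payload 9.7 kg.
Tool frame: the origin (TCP) lies at the very end of the fingers, on their centre line; the grasp point (between the pads) lies 19 mm behind it (bot.hold_point_z is the distance from the TCP to the grasp point, in m); z points along the fingers, y is the line along which they close (so a half turn about z gives the same grasp; the last joint's range is limited). The gripper opens to 85 mm and grips with 20 to 120 N. Pads are 22 mm wide; open, the fingers measure 114 mm over their backs; the gripper's body (76 mm by 85 mm) begins 54 mm behind the grasp point. The pads swing forward as they close: fully open they stand 13 mm farther back than shut.
Start: joints at [-66.406, 4.979, 10.078, 95.1, 0, 90], TCP at [0.22, -0.504, 0.231] pointing down, gripper open.
Joint ranges: [-179.16, 179.16], [-48.56, 103.87], [-65.8, 70.77], [-126.05, 130.52], [-82.76, 87.17], [-180, 180]. Speed limits (degrees/s): [127.2, 127.2, 147.25, 180, 180, 180].

## Interface

Orientations are given as [roll, pitch, yaw] about the fixed x, y, z axes, in that order (R = Rz(yaw) Ry(pitch) Rx(roll)).
In Python, from workcell import bot gives the robot as it stands.
- The arm moves only by the tool play_rows, never from a script. Its argument "targets" is a list of rows, each an object with "grip": the closure in counts, from 0 (fully open) to 255 (shut); "linear": the shift along the world's x, y, z in cm, a list of three; "delta_rot": the turn, a rotation vector about the world's x, y, z in rad, a list of three. A call has 1 to 10 rows; each row is the pose to reach, as a shift and turn from the pose commanded when the call began; what a row does not reach only later rows make up. A row lasts 1/10 s, in which the tool goes at most 50 mm and 8.59 degrees, less where a joint would pass 70% of its speed; a pose out of reach is approached as far as the arm can. A call with a gripper value outside its range is refused whole. The fingers move at their own pace and stop on an object; "force" is the grip in N (left out, the last holds). Time passes only in rows, so rows that repeat a pose let the fingers close. It gives the time, the measured TCP pose, the force, the opening and the grip force at its end, in the units of the state.
- bot.get_obs(): the state, without advancing time (a new reading comes with each control period).
- bot.camera(name): name is "scene" or "side" or "wrist"; returns a dict with "color" (400x640x3 uint8, red, green, blue), "range_z" (400x640 float32, m along the optical axis (not along the pixel's ray), 0 where there is no reading), "fov_y" (degrees; the focal length in pixels is half the picture's height over the tangent of half this angle, whatever the lens; pixels are square), "cx", "cy" (the principal point, pixels), "world_to_cam" (4x4, takes a point from world to camera coordinates). Camera axes: x right, y up, looking along -z (the intrinsics and any distortion apply to the point x, -y, -z); pixel columns grow to the right and rows downward; lengths in m; the calibration is good to about 2 mm. A picture is of the moment at which its call begins.
- bot.job_done(): hands the job in; it is judged then, once.
Trained networks look in a picture, given as the dict that the camera call returned (one of the last four; its "shot" number tells which), for a name from the list of things; names that differ only in an ending like _2 or _b are one class to them, and where a whole thing is asked for, a point or a joint stands for the part that bears it (a point fixed in the world has none). Each returns a list of dicts, best first, with "conf" (0 to 1); they miss things now and then, are a little off and sometimes report something else, mostly with a low value. They report only what shows in the picture. A call takes as long as a camera call. They do not tell look-alikes from the thing itself.
- bot.search_frame(picture, target): "box" ([left, top, right, bottom] in pixels, round what is visible of it).
- bot.trace(picture, target): "pixels" (400x640 bool, what is visible of it) and "box" ([left, top, right, bottom] in pixels, round what is visible of it).
- bot.pinpoint(picture, target): "pixel" ([column, row] in pixels: a listed point, or the origin of a listed thing).
The state is a dict: "time": time; "q": joint angles; "qd": joint speeds; "joint_efforts": joint torques, N m; "ee_pos": TCP position; "tcp_rot": TCP orientation; "wrist_force": force on the tool from outside, world axes, zero at the start; "torque": the same for the moment, N m; "opening": finger opening in m; "grasp_force": force on a finger pad.
Only numpy, scipy, OpenCV 4.12 (cv2) and the standard library are available. Lean on these libraries where they do the work, as an engineer would, in place of code of your own. Each camera call takes 0.05 s, during which the arm holds its last target. There are 200 camera calls.

## Working session

There is one attempt and no reset: what is moved stays moved. The work goes in short steps, Python scripts to look and compute and a tool call to move; the robot and the scene stay as the last step left them, time stands still between calls to the robot, and variables do not carry over. Pictures are saved under pics/ and viewed, at most 14 in all, crops included, and the job is handed in when it is done.

Besides the shell and the picture viewer there is one more tool, called after "Request:" as name(argument=value, ...) on one line, values as JSON. play_rows: Moves the arm, as the interface text tells. Its arguments: {"type":"object","properties":{"targets":{"type":"array","items":{"type":"object","properties":{"grip":{"type":"number"},"linear":{"type":"array","items":{"type":"number"}},"delta_rot":{"type":"array","items":{"type":"number"}}}}},"force":{"type":"number"}},"required":["targets"]}

```bash
mkdir -p pics; cat > h.py <<'E'
import numpy as np, cv2
from workcell import bot
def K(c):
    f=200/np.tan(np.radians(c["fov_y"])/2); return f,c["cx"],c["cy"]
def cloud(c):
    f,cx,cy=K(c); z=c["range_z"].astype(float); v,u=np.mgrid[0:400,0:640]
    P=np.stack([(u-cx)/f*z,-(v-cy)/f*z,-z,np.ones_like(z)],-1)
    W=P@np.linalg.inv(c["world_to_cam"]).T
    W=W[...,:3]; W[z==0]=np.nan; return W
def ray_z(c,px,zw):
    f,cx,cy=K(c); M=np.linalg.inv(c["world_to_cam"]); d=M[:3,:3]@np.array([(px[0]-cx)/f,-(px[1]-cy)/f,-1]); o=M[:3,3]
    return o+d*(zw-o[2])/d[2]
def save(c,n): cv2.imwrite(f"pics/{n}.png",c["color"][...,::-1])
E
python3 - <<'E'
from h import *
print(bot.get_obs())
import numpy as np
for n in("scene","side"):
    c=bot.camera(n); save(c,n); W=cloud(c); np.save(n,W)
    print(n,c["cx"],c["cy"],c["fov_y"],{k:v for k,v in c.items() if k not in("color","range_z","world_to_cam")}.keys(), np.linalg.inv(c["world_to_cam"])[:3,3])
    for t in("cellA","cellB","cellC","stand","probe","mat","mallet","amber","wash","rack"):
        for d in bot.pinpoint(c,t)[:3]:
            print(t,round(d["conf"],2),np.round(d["pixel"]),np.round(ray_z(c,d["pixel"],.08 if t=="probe" else 0),3))
    for t in("stripA","stripB","stripC"):
        for d in bot.pinpoint(c,t)[:3]:
            print(t,round(d["conf"],2),np.round(d["pixel"]),np.round(ray_z(c,d["pixel"],.056),3))
E
```

```text
{'time': 0.0, 'q': array([-6.64082685e+01,  5.01105719e+00,  1.00335244e+01,  9.50998167e+01,
       -1.30996272e-03,  9.00014857e+01]), 'qd': array([ 0.0030669 ,  0.05454512, -0.03961889,  0.04617934, -0.13787804,
        0.00295693]), 'joint_efforts': array([-1.86838472e-03, -5.20390141e+01,  4.64801824e+01,  1.62228296e-02,
        2.92328286e-05, -1.58858705e-05]), 'ee_pos': array([ 0.22001839, -0.50381664,  0.23057516]), 'tcp_rot': array([-1.79922651e+02,  1.31196719e-03,  2.35902476e+01]), 'wrist_force': array([ 0.5766324 ,  0.37356645, -0.22456276]), 'torque': array([-0.01366375,  0.02394376,  0.02037445]), 'grasp_force': 0.0, 'opening': 0.08515619654679663}
scene 317.2741330017475 196.8972733190894 57.45964110987546 dict_keys(['fov_y', 'cx', 'cy', 'shot']) [0.80275612 0.37827936 0.94775299]
cellA 0.91 [295. 220.] [ 0.568 -0.138  0.   ]
cellA 0.81 [386. 225.] [0.351 0.029 0.   ]
cellA 0.65 [361. 135.] [ 0.193 -0.307  0.   ]
cellB 0.54 [227. 226.] [ 0.75  -0.233  0.   ]
cellC 0.86 [286. 162.] [ 0.478 -0.346  0.   ]
cellC 0.83 [244. 122.] [ 0.512 -0.599  0.   ]
stand 0.61 [390. 
[... 1047 characters left out ...]
166.] [ 0.504 -0.591  0.   ]
cellC 0.66 [368. 191.] [ 0.485 -0.364  0.   ]
stand 0.61 [178. 297.] [0.59  0.303 0.   ]
probe 0.65 [169. 273.] [0.585 0.313 0.08 ]
probe 0.51 [231. 204.] [0.683 0.045 0.08 ]
mat 0.95 [224. 328.] [0.443 0.304 0.   ]
mallet 0.56 [303. 214.] [ 0.573 -0.127  0.   ]
mallet 0.54 [282. 183.] [ 0.75  -0.239  0.   ]
amber 0.9 [235. 204.] [ 0.777 -0.049  0.   ]
wash 0.77 [284. 180.] [ 0.758 -0.261  0.   ]
wash 0.31 [379. 175.] [ 0.513 -0.493  0.   ]
rack 0.84 [172. 235.] [0.796 0.166 0.   ]
stripA 0.93 [306. 196.] [ 0.575 -0.144  0.056]
stripA 0.59 [330. 251.] [0.373 0.029 0.056]
stripC 0.96 [389. 152.] [ 0.521 -0.574  0.056]
stripC 0.63 [377. 175.] [ 0.471 -0.386  0.056]
```

View pics/scene.png

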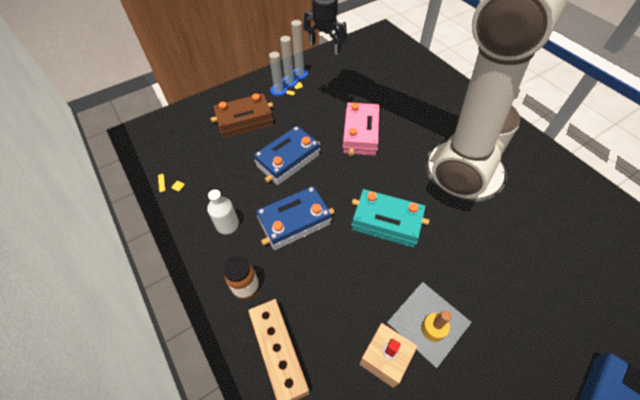

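View pics/side.png

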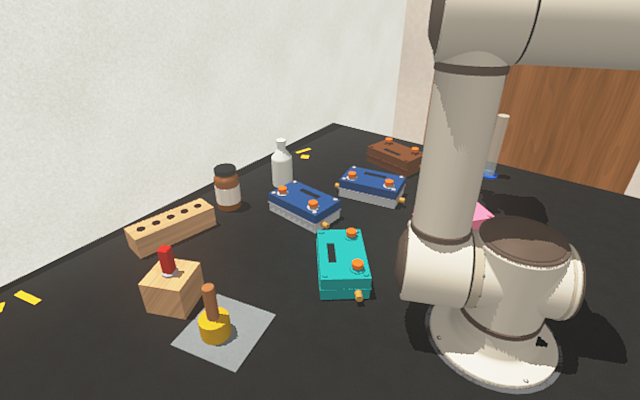

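```bash
cat >> h.py <<'E'
def hsv(c): return cv2.cvtColor(c["color"],cv2.COLOR_RGB2HSV)
def mask(c,h0,h1,s=120,v=40):
    H=hsv(c); return (H[...,0]>=h0)&(H[...,0]<=h1)&(H[...,1]>=s)&(H[...,2]>=v)
def rect(P):
    (a,b),(w,h),t=cv2.minAreaRect((P[:,:2]*1000).astype(np.float32)); return np.round([a,b,w,h,t],1)
def report(c):
    W=cloud(c); Z=W[...,2]
    rt=lambda m:W[m&np.isfinite(Z)]
    def clusters(m,tag,mn=15):
        n,l,st,ce=cv2.connectedComponentsWithStats(m.astype(np.uint8))
        for i in range(1,n):
            if st[i,4]>=mn:
                P=W[(l==i)]; print(tag,st[i,4],np.round(ce[i]),"med",np.round(np.nanmedian(P,0),4),"zmax",round(np.nanpercentile(P[:,2],95),4),"rect",rect(P))
    clusters(mask(c,105,125)&(Z>.052)&(Z<.068),"blue",200)
    clusters(mask(c,5,18,150,120)&(Z>.075)&(Z<.085),"peg",10)
    r=(mask(c,0,5,150)|mask(c,175,180,150))
    clusters(r&(Z>.14)&(Z<.152),"redtop",5)
    clusters(mask(c,20,32,150,100)&(Z>.044)&(Z<.052),"malhead",10)
    clusters((hsv(c)[...,1]>60)&(Z>.122)&(Z<.132)&(W[...,0]<.52)&(W[...,1]>.2),"malhandle",5)
    clusters((hsv(c)[...,1]<60)&(Z>-.004)&(Z<.01)&(hsv(c)[...,2]>90),"mat",300)
    clusters((Z>.077)&(Z<.084)&(W[...,1]>.2),"standtop",60)
E
python3 - <<'E'
from h import *
for n in("scene","side"):
    c=bot.camera(n); print(n); report(c)
    if n=="scene": print(cloud(c)[385,610])
E
```

```text
scene
blue 1133 [285. 150.] med [ 0.4732 -0.3503  0.0606] zmax 0.0635 rect [ 468.3 -349.7  185.3  114.     9.5]
blue 1638 [292. 212.] med [ 0.5769 -0.1328  0.0606] zmax 0.0632 rect [ 573.1 -131.1  113.   184.9   84. ]
blue 1368 [613. 381.] med [0.213  0.6201 0.0599] zmax 0.0628 rect [213.6 635.5 126.3  78.6  16.8]
peg 36 [256.  96.] med [ 0.4426 -0.61    0.0795] zmax 0.0821 rect [ 441.5 -610.8   25.7   23.5   81.5]
peg 35 [223. 104.] med [ 0.5579 -0.6375  0.08  ] zmax 0.0833 rect [ 557.9 -635.5   23.7   24.9   90. ]
peg 29 [355. 105.] med [ 0.1791 -0.3742  0.0794] zmax 0.0818 rect [ 178.9 -376.    24.8   17.3   52.7]
peg 26 [353. 131.] med [ 0.2555 -0.2798  0.0786] zmax 0.0813 rect [ 255.5 -280.7   16.    19.8   67.3]
peg 32 [306. 140.] med [ 0.4049 -0.3305  0.0792] zmax 0.0816 rect [ 405.2 -332.    22.6   18.6   76.7]
peg 38 [277. 160.] med [ 0.5235 -0.3092  0.0793] zmax 0.0818 rect [ 523.8 -309.6   23.    20.7   24.9]
peg 46 [372. 196.] med [ 0.3625 -0.0415  0.0792] zmax 0.0819 rect [362.5 -41.1  21.6  20.4  83.2]
peg 51 [316. 208.] med [ 0.5186 -0.0966  0.0788] zmax 0.0816 rect [5
[... 1998 characters left out ...]
0 [214. 321.] med [0.4348 0.332  0.0475] zmax 0.0492 rect [441.2 326.   57.2  53.8  58.2]
malhandle 115 [208. 289.] med [0.4407 0.325  0.127 ] zmax 0.1289 rect [442.5 324.1  22.4  21.9  15.4]
mat 1456 [184. 155.] med [ 1.2004 -0.1298  0.0029] zmax 0.0094 rect [1195.9 -852.3 2551.7  261.6   84.1]
mat 3364 [227. 334.] med [0.4165 0.3168 0.0027] zmax 0.0045 rect [441.9 302.8 155.3 156.8  12.1]
mat 2351 [495. 367.] med [-0.039   0.0919  0.0066] zmax 0.0097 rect [-16.3  32.6 244.  184.1  22.5]
standtop 189 [ 36. 188.] med [1.2011 0.3129 0.0804] zmax 0.0838 rect [1201.2  301.4  201.5   11.    89.8]
standtop 985 [170. 276.] med [0.5739 0.3227 0.0788] zmax 0.0805 rect [584.7 310.8  91.8  92.7  23.2]
```

Request:
play_rows(targets=[{"linear":[3,6,10],"delta_rot":[0,0,0],"grip":0},{"linear":[36.5,81.6,12],"grip":0},{"linear":[36.5,81.6,12],"grip":0},{"linear":[36.5,81.6,12],"grip":0},{"linear":[36.5,81.6,12],"grip":0},{"linear":[36.5,81.6,12],"grip":0},{"linear":[36.5,81.6,12],"grip":0},{"linear":[36.5,81.6,12],"grip":0},{"linear":[36.5,81.6,12],"grip":0},{"linear":[36.5,81.6,12],"grip":0}])

```text
validation failed for argument at $.ta...
```

Request:
play_rows(targets=[{"linear":[0,0,0],"grip":0}])

```text
validation failed for argument at $.ta...
```

Request:
play_rows(targets=[{"linear":[3,6,10],"delta_rot":[0,0,0],"grip":0},{"linear":[36.5,81.6,12],"delta_rot":[0,0,0],"grip":0},{"linear":[36.5,81.6,12],"delta_rot":[0,0,0],"grip":0},{"linear":[36.5,81.6,12],"delta_rot":[0,0,0],"grip":0},{"linear":[36.5,81.6,12],"delta_rot":[0,0,0],"grip":0},{"linear":[36.5,81.6,12],"delta_rot":[0,0,0],"grip":0},{"linear":[36.5,81.6,12],"delta_rot":[0,0,0],"grip":0},{"linear":[36.5,81.6,12],"delta_rot":[0,0,0],"grip":0},{"linear":[36.5,81.6,12],"delta_rot":[0,0,0],"grip":0},{"linear":[36.5,81.6,12],"delta_rot":[0,0,0],"grip":0}])

```text
time: 2.5
ee_pos: [0.4153, -0.0677, 0.3139]
tcp_rot: [180.0, -0.0, 23.6]
wrist_force: [0.8, -1.1, -0.4]
opening: 0.0851
grasp_force: 0.0
```

Request:
play_rows(targets=[{"linear":[3,40,2],"delta_rot":[0,0,0],"grip":0},{"linear":[3,40,2],"delta_rot":[0,0,0],"grip":0},{"linear":[3,40,2],"delta_rot":[0,0,0],"grip":0},{"linear":[3,40,2],"delta_rot":[0,0,0],"grip":0},{"linear":[3,40,2],"delta_rot":[0,0,0],"grip":0},{"linear":[3,40,2],"delta_rot":[0,0,0],"grip":0},{"linear":[3,40,2],"delta_rot":[0,0,0],"grip":0},{"linear":[3,40,2],"delta_rot":[0,0,0],"grip":0},{"linear":[3,40,2],"delta_rot":[0,0,0],"grip":0},{"linear":[3,40,2],"delta_rot":[0,0,0],"grip":0}])

```text
time: 3.5
ee_pos: [0.4783, 0.262, 0.3329]
tcp_rot: [-178.0, 0.1, 27.7]
wrist_force: [-0.9, -0.6, -0.3]
opening: 0.0854
grasp_force: 0.0
```

```bash
python3 - <<'E'
from h import *
c=bot.camera("wrist"); save(c,"w1"); report(c); print(np.linalg.inv(c["world_to_cam"])[:3]); o=bot.get_obs(); print(o["ee_pos"],o["q"])
E
```

```text
blue 6080 [ 46. 160.] med [0.2847 0.6463 0.059 ] zmax 0.0605 rect [259.7 666.3 237.5 114.6  16.9]
blue 6705 [582. 229.] med [ 0.5778 -0.1307  0.0598] zmax 0.0612 rect [ 573.9 -132.7  114.1  184.2   84.9]
blue 2187 [624. 338.] med [ 0.4523 -0.3207  0.0597] zmax 0.0611 rect [ 444.5 -327.4  209.5   70.2   42.5]
peg 23 [634.  47.] med [0.7904 0.0014 0.0794] zmax 0.0823 rect [789.3   1.7   2.6  15.   83.9]
peg 18 [281. 163.] med [0.455  0.3239 0.0803] zmax 0.0836 rect [454.  324.9   4.2  17.3   4.4]
peg 59 [606. 193.] med [ 0.6312 -0.1009  0.0773] zmax 0.079 rect [ 633.8 -104.7   23.9   16.7   23.7]
peg 48 [546. 255.] med [ 0.5175 -0.0896  0.0775] zmax 0.0792 rect [517.6 -96.   18.8  24.2  60.4]
peg 27 [385. 323.] med [0.2956 0.0562 0.0769] zmax 0.0789 rect [291.2  55.2  10.2  24.1  50.4]
peg 10 [386. 333.] med [0.277  0.0426 0.0785] zmax 0.079 rect [277.5  42.9   3.9  13.5  36.9]
peg 39 [618. 367.] med [ 0.413  -0.3316  0.0781] zmax 0.0802 rect [ 412.  -336.3   22.5    8.3   74.8]
redtop 413 [333.  72.] med [0.5849 0.312  0.1455] zmax 0.1468 rect [585.  312.1  22.   20.6  27.9]
malhead 7
[... 265 characters left out ...]
06.2 152.2 152.   12. ]
mat 464 [535. 200.] med [ 0.5859 -0.0789  0.0052] zmax 0.0094 rect [581.6 -79.1  11.7 188.2  81.8]
mat 384 [595. 295.] med [ 0.4917 -0.2936  0.0055] zmax 0.0095 rect [ 489.3 -294.6   35.8  134.8   85.5]
standtop 4451 [333.  78.] med [0.5867 0.3115 0.0797] zmax 0.0811 rect [585.8 311.9  90.7  90.1  23.6]
standtop 2438 [ 15. 152.] med [0.2883 0.6732 0.0812] zmax 0.0825 rect [285.1 669.6 127.2  54.   11. ]
[[ 0.46517475  0.84630044  0.25959201  0.54150122]
 [-0.88455687  0.45573     0.0993444   0.2901472 ]
 [-0.03422866 -0.27583641  0.96059496  0.47483117]]
[0.47836827 0.26213021 0.33287167] [ 27.66460817   8.29589795  25.30583558 107.11288278   2.02278411
 179.94486308]
```

View pics/w1.png

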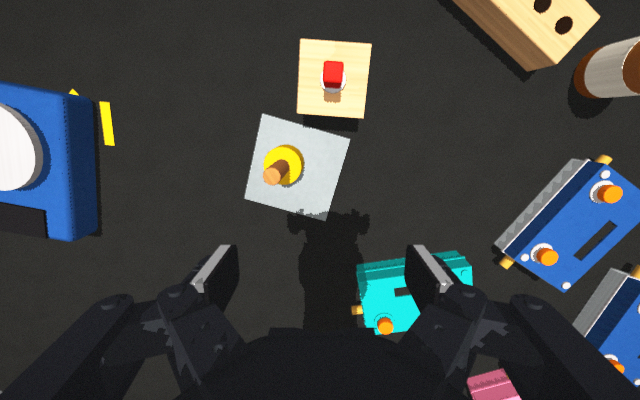

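Request:
play_rows(targets=[{"linear":[10.7,5.0,-6],"delta_rot":[0,0,1.5],"grip":0},{"linear":[10.7,5.0,-6],"delta_rot":[0,0,1.5],"grip":0},{"linear":[10.7,5.0,-6],"delta_rot":[0,0,1.5],"grip":0},{"linear":[10.7,5.0,-6],"delta_rot":[0,0,1.5],"grip":0},{"linear":[10.7,5.0,-6],"delta_rot":[0,0,1.5],"grip":0},{"linear":[10.7,5.0,-6],"delta_rot":[0,0,1.5],"grip":0},{"linear":[10.7,5.0,-6],"delta_rot":[0,0,1.5],"grip":0},{"linear":[10.7,5.0,-6],"delta_rot":[0,0,1.5],"grip":0},{"linear":[10.7,5.0,-6],"delta_rot":[0,0,1.5],"grip":0},{"linear":[10.7,5.0,-6],"delta_rot":[0,0,1.5],"grip":0}])

```text
time: 4.55
ee_pos: [0.5848, 0.3107, 0.2738]
tcp_rot: [-178.0, 0.1, 113.9]
wrist_force: [0.8, 0.6, -0.3]
opening: 0.0851
grasp_force: 0.0
```

```bash
cat >> h.py <<'E'
from scipy.spatial.transform import Rotation as Ro
def dr(yaw,o=None):
    o=o or bot.get_obs(); R0=Ro.from_euler("xyz",o["tcp_rot"],degrees=True); R1=Ro.from_euler("xyz",[180,0,yaw],degrees=True)
    return np.round((R1*R0.inv()).as_rotvec(),4)
E
python3 - <<'E'
from h import *
o=bot.get_obs(); print(o["ee_pos"],o["tcp_rot"],o["q"],dr(113.5))
E
```

```text
[0.58484515 0.31066284 0.2737783 ] [-1.78007350e+02  7.83022802e-02  1.13934361e+02] [2.79502623e+01 2.59819480e+01 4.05202540e+01 1.06531546e+02
 6.14609917e-02 9.40161937e+01] [ 0.0152 -0.0313 -0.0076]
```

Request:
play_rows(targets=[{"linear":[0.07,0.13,-4],"delta_rot":[0.0152,-0.0313,-0.0076],"grip":0},{"linear":[0.07,0.13,-8],"delta_rot":[0.0152,-0.0313,-0.0076],"grip":0},{"linear":[0.07,0.13,-11],"delta_rot":[0.0152,-0.0313,-0.0076],"grip":0},{"linear":[0.07,0.13,-14],"delta_rot":[0.0152,-0.0313,-0.0076],"grip":0},{"linear":[0.07,0.13,-17.4],"delta_rot":[0.0152,-0.0313,-0.0076],"grip":0},{"linear":[0.07,0.13,-17.4],"delta_rot":[0.0152,-0.0313,-0.0076],"grip":0},{"linear":[0.07,0.13,-17.4],"delta_rot":[0.0152,-0.0313,-0.0076],"grip":0}])

```text
time: 5.25
ee_pos: [0.5855, 0.3123, 0.1002]
tcp_rot: [-180.0, -0.0, 113.2]
wrist_force: [0.3, -0.8, -0.2]
opening: 0.0853
grasp_force: 0.0
```

Request:
play_rows(targets=[{"linear":[0,0,0],"delta_rot":[0,0,0],"grip":255},{"linear":[0,0,0],"delta_rot":[0,0,0],"grip":255},{"linear":[0,0,0],"delta_rot":[0,0,0],"grip":255},{"linear":[0,0,0],"delta_rot":[0,0,0],"grip":255},{"linear":[0,0,0],"delta_rot":[0,0,0],"grip":255},{"linear":[0,0,0],"delta_rot":[0,0,0],"grip":255},{"linear":[0,0,0],"delta_rot":[0,0,0],"grip":255},{"linear":[0,0,0],"delta_rot":[0,0,0],"grip":255}], force=60)

```text
time: 6.05
ee_pos: [0.586, 0.313, 0.0999]
tcp_rot: [179.9, -0.0, 113.2]
wrist_force: [-0.1, -0.2, 5.2]
opening: 0.0214
grasp_force: 59.5
```

Request:
play_rows(targets=[{"linear":[0,0,5],"delta_rot":[0,0,0],"grip":255},{"linear":[0,0,10],"delta_rot":[0,0,0],"grip":255},{"linear":[0,-2,14],"delta_rot":[0,0,0],"grip":255},{"linear":[-4.1,-46.8,14],"delta_rot":[0,0,0],"grip":255},{"linear":[-4.1,-46.8,14],"delta_rot":[0,0,0],"grip":255},{"linear":[-4.1,-46.8,14],"delta_rot":[0,0,0],"grip":255},{"linear":[-4.1,-46.8,14],"delta_rot":[0,0,0],"grip":255},{"linear":[-4.1,-46.8,14],"delta_rot":[0,0,0],"grip":255},{"linear":[-4.1,-46.8,14],"delta_rot":[0,0,0],"grip":255},{"linear":[-4.1,-46.8,14],"delta_rot":[0,0,0],"grip":255}])

```text
time: 7.05
ee_pos: [0.553, -0.0575, 0.2386]
tcp_rot: [-179.9, -0.0, 113.2]
wrist_force: [1.0, 0.5, -1.8]
opening: 0.0215
grasp_force: 59.9
```

Request:
play_rows(targets=[{"linear":[0,-14,0],"delta_rot":[0,0,0],"grip":255},{"linear":[0,-14,0],"delta_rot":[0,0,0],"grip":255},{"linear":[0,-14,0],"delta_rot":[0,0,0],"grip":255}])

```text
time: 7.35
ee_pos: [0.553, -0.1982, 0.2385]
tcp_rot: [-179.9, -0.1, 113.1]
wrist_force: [0.9, -0.1, -1.7]
opening: 0.0216
grasp_force: 59.8
```

```bash
python3 - <<'E'
from h import *
for n in("wrist","scene"):
    c=bot.camera(n); save(c,"p2"+n); print(n); report(c)
o=bot.get_obs(); print(o["ee_pos"],o["tcp_rot"],o["wrist_force"])
E
```

```text
wrist
blue 13448 [359. 133.] med [ 0.5693 -0.1319  0.0597] zmax 0.0609 rect [ 574.1 -132.8  110.2  184.7   84.8]
blue 6548 [198. 252.] med [ 0.4418 -0.3408  0.0597] zmax 0.0608 rect [ 464.7 -352.9  177.6  111.5   10.4]
peg 10 [322.  94.] med [ 0.5152 -0.1112  0.0778] zmax 0.0789 rect [ 515.3 -111.3    1.2    9.    87.7]
peg 35 [417. 140.] med [ 0.625  -0.1138  0.0772] zmax 0.0787 rect [ 627.2 -113.     6.9   21.9   21. ]
peg 78 [ 43. 149.] med [ 0.2639 -0.2792  0.0766] zmax 0.0782 rect [ 260.6 -279.8   11.2   24.6   37. ]
peg 170 [162. 237.] med [ 0.4058 -0.3284  0.0783] zmax 0.0796 rect [ 405.9 -328.7   12.6   24.7   80.9]
peg 25 [263. 253.] med [ 0.5217 -0.3027  0.0767] zmax 0.078 rect [ 521.3 -303.1   18.3    4.5    5.2]
mat 335 [235. 212.] med [ 0.4636 -0.2974  0.0056] zmax 0.0097 rect [ 459.3 -298.5  184.4    9.2    7.9]
scene
blue 514 [297. 147.] med [ 0.4348 -0.3334  0.0606] zmax 0.0635 rect [ 444.  -346.9  143.9   99.2   11.3]
blue 263 [267. 159.] med [ 0.543  -0.3511  0.0604] zmax 0.0637 rect [ 533.9 -337.1   52.   110.5    9.5]
blue 1645 [292. 212.] med [ 0.5771 -0.1329  0.
[... 1193 characters left out ...]
med [0.455  0.3314 0.0493] zmax 0.0514 rect [448.9 327.1  48.9  55.2   8.7]
malhandle 95 [446. 315.] med [0.4468 0.326  0.1289] zmax 0.1313 rect [445.6 325.9  21.5  21.2  50. ]
mat 754 [ 55. 251.] med [ 1.2011 -0.3914  0.0029] zmax 0.0093 rect [1201.2 -703.6 1442.9    4.1   90. ]
mat 353 [450. 186.] med [0.1038 0.0325 0.0039] zmax 0.0097 rect [ 79.1   9.3  95.7 233.9   3.7]
mat 2967 [428. 323.] med [0.4495 0.2966 0.0043] zmax 0.007 rect [438.7 306.6 155.2 152.8  11.9]
standtop 1656 [390. 352.] med [0.5869 0.3152 0.0804] zmax 0.0827 rect [585.3 313.4  91.1  89.9  23.4]
[ 0.55298792 -0.20003478  0.23776247] [-1.79865532e+02 -4.30320465e-02  1.12928135e+02] [-0.06294289  0.32122241 -3.17695431]
```

View pics/p2wrist.png

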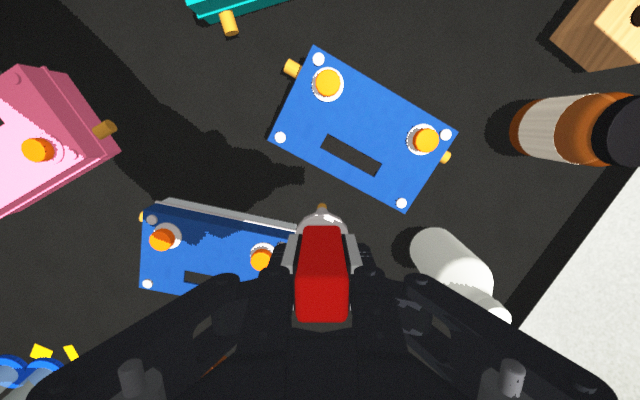

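Request:
play_rows(targets=[{"linear":[-0.8,4.5,0],"delta_rot":[0,0,0],"grip":255},{"linear":[-0.8,4.5,-4],"delta_rot":[0,0,0],"grip":255},{"linear":[-0.8,4.5,-7],"delta_rot":[0,0,0],"grip":255},{"linear":[-0.8,4.5,-8.5],"delta_rot":[0,0,0],"grip":255},{"linear":[-0.8,4.5,-8.5],"delta_rot":[0,0,0],"grip":255},{"linear":[-0.8,4.5,-8.5],"delta_rot":[0,0,0],"grip":255}])

```text
time: 8.05
ee_pos: [0.546, -0.1506, 0.1552]
tcp_rot: [180.0, 0.0, 113.2]
wrist_force: [-0.7, -0.2, -1.1]
opening: 0.0215
grasp_force: 59.8
```

Request:
play_rows(targets=[{"linear":[0,0,-0.7],"delta_rot":[0,0,0],"grip":255},{"linear":[0,0,-1.4],"delta_rot":[0,0,0],"grip":255},{"linear":[0,0,-1.4],"delta_rot":[0,0,0],"grip":255},{"linear":[0,0,-1.4],"delta_rot":[0,0,0],"grip":255}])

```text
time: 8.45
ee_pos: [0.5458, -0.1507, 0.1402]
tcp_rot: [-180.0, -0.0, 113.2]
wrist_force: [0.0, 0.6, -2.2]
opening: 0.0214
grasp_force: 59.8
```

Request:
play_rows(targets=[{"linear":[0,0,-0.25],"delta_rot":[0,0,0],"grip":255},{"linear":[0,0,-0.5],"delta_rot":[0,0,0],"grip":255},{"linear":[0,0,-0.5],"delta_rot":[0,0,0],"grip":255},{"linear":[0,0,-0.5],"delta_rot":[0,0,0],"grip":255}])

```text
time: 8.85
ee_pos: [0.546, -0.1507, 0.1355]
tcp_rot: [180.0, 0.0, 113.2]
wrist_force: [0.1, 0.8, 0.1]
opening: 0.0214
grasp_force: 60.1
```

```bash
python3 - <<'E'
from h import *
for i in range(4):
    c=bot.camera("side"); o=bot.get_obs(); print(o["ee_pos"],o["wrist_force"])
save(c,"s3")
cv2.imwrite("pics/s3c.png",cv2.resize(c["color"][140:270,230:430,::-1],None,fx=4,fy=4))
E
```

```text
[ 0.54599326 -0.15069697  0.13551582] [ 1.78221124 -0.34406091  0.07764337]
[ 0.5459844  -0.15070976  0.13551563] [ 0.48417225 -0.04705016 -0.79559308]
[ 0.54594935 -0.15070302  0.13545737] [ 1.32645246  0.26240708 -0.02368769]
[ 0.54594951 -0.15070819  0.135451  ] [ 0.56419059 -0.31356841 -0.1005478 ]
```

View pics/s3c.png

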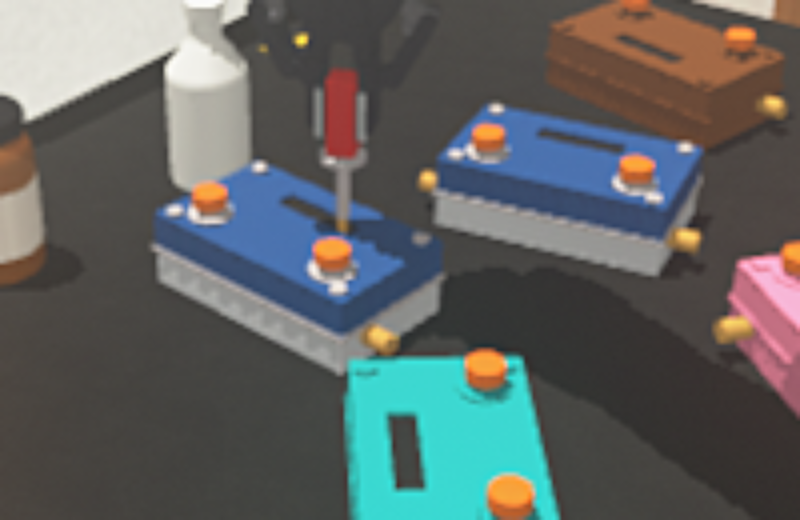

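Request:
play_rows(targets=[{"linear":[0,-0.3,0],"delta_rot":[0,0,0],"grip":255},{"linear":[0,-0.3,-0.3],"delta_rot":[0,0,0],"grip":255},{"linear":[0,-0.3,-0.3],"delta_rot":[0,0,0],"grip":255},{"linear":[0,-0.3,-0.3],"delta_rot":[0,0,0],"grip":255}])

```text
time: 9.45
ee_pos: [0.5457, -0.1538, 0.1321]
tcp_rot: [-180.0, -0.0, 113.2]
wrist_force: [0.8, 0.5, -0.7]
opening: 0.0214
grasp_force: 60.2
```

Request:
play_rows(targets=[{"linear":[0.25,0,0],"delta_rot":[0,0,0],"grip":255},{"linear":[0.5,-0.05,0],"delta_rot":[0,0,0],"grip":255},{"linear":[0.5,-0.05,0],"delta_rot":[0,0,0],"grip":255}])

```text
time: 9.75
ee_pos: [0.551, -0.1542, 0.1321]
tcp_rot: [-180.0, -0.0, 113.2]
wrist_force: [-0.1, 0.5, 1.0]
opening: 0.0216
grasp_force: 60.2
```

Request:
play_rows(targets=[{"linear":[0.25,0,0],"delta_rot":[0,0,0],"grip":255},{"linear":[0.5,-0.05,0],"delta_rot":[0,0,0],"grip":255},{"linear":[0.5,-0.05,0],"delta_rot":[0,0,0],"grip":255}])

```text
time: 10.05
ee_pos: [0.5561, -0.1547, 0.1321]
tcp_rot: [-180.0, -0.0, 113.2]
wrist_force: [-0.6, -0.1, 0.3]
opening: 0.0208
grasp_force: 60.2
```

Request:
play_rows(targets=[{"linear":[0.25,0,0],"delta_rot":[0,0,0],"grip":255},{"linear":[0.5,-0.05,0],"delta_rot":[0,0,0],"grip":255},{"linear":[0.5,-0.05,0],"delta_rot":[0,0,0],"grip":255}])

```text
time: 10.35
ee_pos: [0.5612, -0.1552, 0.1322]
tcp_rot: [180.0, -0.0, 113.2]
wrist_force: [-0.2, -0.1, 2.1]
opening: 0.0219
grasp_force: 60.2
```

Request:
play_rows(targets=[{"linear":[0.25,0,0],"delta_rot":[0,0,0],"grip":255},{"linear":[0.5,-0.05,0],"delta_rot":[0,0,0],"grip":255},{"linear":[0.5,-0.05,0],"delta_rot":[0,0,0],"grip":255}])

```text
time: 10.65
ee_pos: [0.5661, -0.1557, 0.1319]
tcp_rot: [-180.0, -0.0, 113.2]
wrist_force: [-0.2, 0.0, -2.2]
opening: 0.0211
grasp_force: 61.0
```

```bash
cat >> h.py <<'E'
def avg(n=6):
    F=[]
    for i in range(n): bot.camera("side"); F.append(bot.get_obs()["wrist_force"])
    print("avgF",np.round(np.mean(F,0),2),"sd",np.round(np.std(F,0),2),bot.get_obs()["ee_pos"])
E
python3 -c "from h import *;avg()"
```

```text
avgF [ 0.12 -0.31 -1.9 ] sd [0.39 0.56 0.68] [ 0.56573894 -0.1556543   0.1321443 ]
```

Request:
play_rows(targets=[{"linear":[0.1,0,0],"delta_rot":[0,0,0],"grip":255},{"linear":[0.2,-0.02,0],"delta_rot":[0,0,0],"grip":255},{"linear":[0.2,-0.02,0],"delta_rot":[0,0,0],"grip":255}])

```text
time: 11.25
ee_pos: [0.5679, -0.1559, 0.1322]
tcp_rot: [-180.0, -0.0, 113.2]
wrist_force: [0.1, -0.0, -1.9]
opening: 0.0214
grasp_force: 61.0
```

Request:
play_rows(targets=[{"linear":[0.1,-0.01,0],"delta_rot":[0,0,0],"grip":255},{"linear":[0.1,-0.01,0],"delta_rot":[0,0,0],"grip":255}])

```text
time: 11.45
ee_pos: [0.5689, -0.156, 0.1322]
tcp_rot: [-180.0, -0.0, 113.2]
wrist_force: [-0.4, 0.2, -1.6]
opening: 0.0215
grasp_force: 61.0
```

```bash
python3 -c "from h import *;avg()"
```

```text
avgF [ 0.16  0.03 -1.69] sd [0.37 0.23 0.47] [ 0.56877175 -0.15595023  0.13219467]
```

Request:
play_rows(targets=[{"linear":[-0.16,0.01,0],"delta_rot":[0,0,0],"grip":255},{"linear":[-0.16,0.01,-0.3],"delta_rot":[0,0,0],"grip":255},{"linear":[-0.16,0.01,-0.6],"delta_rot":[0,0,0],"grip":255},{"linear":[-0.16,0.01,-0.9],"delta_rot":[0,0,0],"grip":255},{"linear":[-0.16,0.01,-1.2],"delta_rot":[0,0,0],"grip":255},{"linear":[-0.16,0.01,-1.2],"delta_rot":[0,0,0],"grip":255}])

```text
time: 12.35
ee_pos: [0.5673, -0.1559, 0.12]
tcp_rot: [-180.0, -0.0, 113.2]
wrist_force: [0.5, -0.9, 1.4]
opening: 0.0212
grasp_force: 61.4
```

Request:
play_rows(targets=[{"linear":[0,0,-0.2],"delta_rot":[0,0,0],"grip":255},{"linear":[0,0,-0.4],"delta_rot":[0,0,0],"grip":255},{"linear":[0,0,-0.4],"delta_rot":[0,0,0],"grip":255}])

```text
time: 12.65
ee_pos: [0.5673, -0.1559, 0.1161]
tcp_rot: [-180.0, -0.0, 113.2]
wrist_force: [0.4, -0.5, 0.6]
opening: 0.0212
grasp_force: 61.5
```

Request:
play_rows(targets=[{"linear":[0,0,-0.1],"delta_rot":[0,0,0],"grip":255},{"linear":[0,0,-0.2],"delta_rot":[0,0,0],"grip":255}])

```text
time: 12.85
ee_pos: [0.5673, -0.1559, 0.1143]
tcp_rot: [-180.0, -0.0, 113.2]
wrist_force: [-0.3, 0.6, 2.3]
opening: 0.0213
grasp_force: 61.5
```

Request:
play_rows(targets=[{"linear":[0,0,-0.1],"delta_rot":[0,0,0],"grip":255}])

```text
time: 12.95
ee_pos: [0.5674, -0.1559, 0.1135]
tcp_rot: [180.0, 0.0, 113.2]
wrist_force: [-1.6, 0.2, 10.5]
opening: 0.0215
grasp_force: 62.6
```

Request:
play_rows(targets=[{"linear":[0,0,-0.1],"delta_rot":[0,0,0],"grip":255}])

```text
time: 13.05
ee_pos: [0.5675, -0.156, 0.1133]
tcp_rot: [179.9, 0.0, 113.2]
wrist_force: [-2.5, -0.0, 15.3]
opening: 0.021
grasp_force: 63.2
```

Request:
play_rows(targets=[{"linear":[0,0,5],"delta_rot":[0,0,0],"grip":255},{"linear":[0,0,10],"delta_rot":[0,0,0],"grip":255},{"linear":[-12.05,-22.4,11],"delta_rot":[0,0,0],"grip":255},{"linear":[-12.05,-22.4,11],"delta_rot":[0,0,0],"grip":255},{"linear":[-12.05,-22.4,11],"delta_rot":[0,0,0],"grip":255},{"linear":[-12.05,-22.4,11],"delta_rot":[0,0,0],"grip":255},{"linear":[-12.05,-22.4,11],"delta_rot":[0,0,0],"grip":255},{"linear":[-12.05,-22.4,11],"delta_rot":[0,0,0],"grip":255},{"linear":[-12.05,-22.4,11],"delta_rot":[0,0,0],"grip":255}])

```text
time: 13.95
ee_pos: [0.4457, -0.3809, 0.2213]
tcp_rot: [-180.0, -0.1, 113.0]
wrist_force: [-0.1, 1.2, -2.3]
opening: 0.0214
grasp_force: 61.1
```

```bash
python3 - <<'E'
from h import *
for n in("wrist","scene","side"):
    c=bot.camera(n); save(c,"p4"+n); print(n); report(c)
o=bot.get_obs(); print(o["ee_pos"],o["tcp_rot"],o["wrist_force"])
E
```

```text
wrist
blue 9993 [552.  39.] med [ 0.6047 -0.165   0.0596] zmax 0.061 rect [ 572.9 -145.8   85.9  185.6   84.9]
blue 13445 [350. 167.] med [ 0.4653 -0.3517  0.0597] zmax 0.0609 rect [ 468.6 -352.5  184.6  110.2   10.4]
peg 84 [175.  18.] med [ 0.2641 -0.2888  0.077 ] zmax 0.0788 rect [ 261.2 -287.4   24.5   11.1   73.8]
peg 86 [629.   7.] med [ 0.631  -0.1216  0.0768] zmax 0.0787 rect [ 632.9 -121.3    4.9   17.9   77.3]
peg 662 [63. 78.] med [ 0.1794 -0.3776  0.0783] zmax 0.0796 rect [ 178.4 -377.7   24.7   25.3   53.6]
peg 30 [407. 156.] med [ 0.5109 -0.3171  0.0772] zmax 0.0784 rect [ 512.6 -316.1    6.    20.5   12.8]
mat 489 [477.  61.] med [ 0.5577 -0.1866  0.0059] zmax 0.0094 rect [ 567.7 -186.5   27.8  187.2   76.8]
scene
blue 1140 [285. 150.] med [ 0.4733 -0.3498  0.0607] zmax 0.0634 rect [ 468.1 -351.1  185.8  115.1   10.5]
blue 1645 [292. 212.] med [ 0.5775 -0.1329  0.0606] zmax 0.0634 rect [ 573.  -130.5  113.2  184.3   84.9]
blue 1379 [613. 381.] med [0.2123 0.6199 0.0599] zmax 0.0626 rect [213.  634.9 124.1  77.4  16.9]
peg 31 [256.  96.] med [ 0.4417 -0.6099  0.0802] zm
[... 2541 characters left out ...]
88 rect [442.9 324.1  21.9  22.8  88.5]
mat 1340 [164. 163.] med [ 1.2004 -0.0547  0.003 ] zmax 0.0094 rect [ 1.1986e+03 -6.7690e+02  2.3000e+01  2.2123e+03  1.0000e-01]
mat 3367 [227. 335.] med [0.4163 0.3171 0.0027] zmax 0.0045 rect [441.6 302.6 155.8 157.1  11.4]
mat 1997 [507. 371.] med [-0.0632  0.0914  0.0068] zmax 0.0097 rect [-45.3  39.3 248.  138.2  43.7]
standtop 181 [ 37. 187.] med [1.2008 0.3079 0.0806] zmax 0.0835 rect [1201.6  301.5  201.3   12.    89.8]
standtop 1176 [170. 274.] med [0.5829 0.3141 0.0788] zmax 0.0803 rect [584.8 311.2  92.2  93.3  24.2]
[ 0.44722716 -0.37883133  0.22178588] [-1.79981144e+02 -6.87382117e-02  1.13269722e+02] [ 0.64952517  0.77418312 -1.0625918 ]
```

View pics/p4wrist.png

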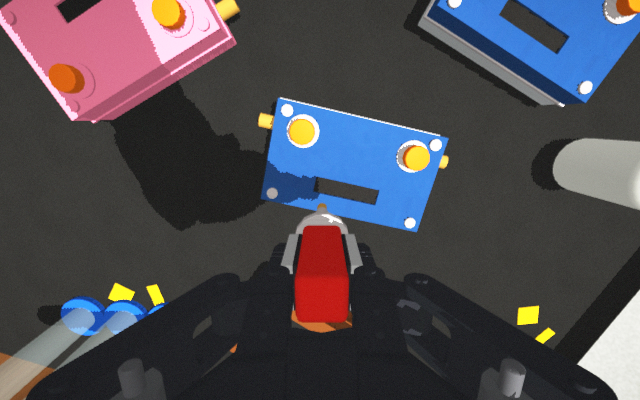

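Request:
play_rows(targets=[{"linear":[0,-0.2,-3],"delta_rot":[0,0,0],"grip":255},{"linear":[0,-0.2,-6],"delta_rot":[0,0,0],"grip":255},{"linear":[0,-0.2,-7.8],"delta_rot":[0,0,0],"grip":255},{"linear":[0,-0.2,-7.8],"delta_rot":[0,0,0],"grip":255},{"linear":[0,-0.2,-7.8],"delta_rot":[0,0,0],"grip":255}])

```text
time: 14.6
ee_pos: [0.4473, -0.3809, 0.1448]
tcp_rot: [-180.0, -0.0, 113.3]
wrist_force: [0.5, -0.3, -1.4]
opening: 0.0215
grasp_force: 61.0
```

Request:
play_rows(targets=[{"linear":[0,0,-0.4],"delta_rot":[0,0,0],"grip":255},{"linear":[0,0,-0.8],"delta_rot":[0,0,0],"grip":255},{"linear":[0,0,-1.15],"delta_rot":[0,0,0],"grip":255},{"linear":[0,0,-1.15],"delta_rot":[0,0,0],"grip":255}])

```text
time: 15.0
ee_pos: [0.447, -0.382, 0.1328]
tcp_rot: [180.0, 0.0, 113.2]
wrist_force: [0.9, -0.3, 0.0]
opening: 0.0212
grasp_force: 61.4
```

```bash
python3 -c "from h import *;avg()"
```

```text
avgF [1.1  0.22 0.29] sd [0.29 0.49 0.66] [ 0.44679317 -0.38196562  0.13299416]
```

Request:
play_rows(targets=[{"linear":[0.25,0.04,0],"delta_rot":[0,0,0],"grip":255},{"linear":[0.5,0.09,0],"delta_rot":[0,0,0],"grip":255},{"linear":[0.5,0.09,0],"delta_rot":[0,0,0],"grip":255}])

```text
time: 15.6
ee_pos: [0.4518, -0.3808, 0.1325]
tcp_rot: [-180.0, -0.0, 113.2]
wrist_force: [0.7, -0.1, 1.1]
opening: 0.0209
grasp_force: 61.4
```

```bash
python3 -c "from h import *;avg(4)"
```

```text
avgF [0.04 0.13 0.26] sd [0.16 0.33 0.2 ] [ 0.45178046 -0.38088942  0.13266287]
```

Request:
play_rows(targets=[{"linear":[0.25,0.04,0],"delta_rot":[0,0,0],"grip":255},{"linear":[0.5,0.09,0],"delta_rot":[0,0,0],"grip":255},{"linear":[0.5,0.09,0],"delta_rot":[0,0,0],"grip":255}])

```text
time: 16.1
ee_pos: [0.4569, -0.3799, 0.1324]
tcp_rot: [-180.0, -0.0, 113.2]
wrist_force: [-1.0, -0.7, -2.4]
opening: 0.0214
grasp_force: 61.6
```

```bash
python3 -c "from h import *;avg(3)"
```

```text
avgF [-0.44 -0.04 -2.21] sd [0.26 0.57 0.38] [ 0.45668885 -0.37999018  0.13253167]
```

Request:
play_rows(targets=[{"linear":[0.25,0.04,0],"delta_rot":[0,0,0],"grip":255},{"linear":[0.5,0.09,0],"delta_rot":[0,0,0],"grip":255},{"linear":[0.5,0.09,0],"delta_rot":[0,0,0],"grip":255}])

```text
time: 16.55
ee_pos: [0.4602, -0.3794, 0.1323]
tcp_rot: [-179.8, -0.1, 113.2]
wrist_force: [-8.4, -3.3, -0.8]
opening: 0.0216
grasp_force: 61.7
```

```bash
python3 -c "from h import *;avg(3)"
```

```text
avgF [-7.57 -1.76 -0.96] sd [0.15 0.35 0.2 ] [ 0.4601546  -0.3794257   0.13238306]
```

Request:
play_rows(targets=[{"linear":[-0.53,-0.09,0],"delta_rot":[0,0,0],"grip":255},{"linear":[-0.53,-0.09,0],"delta_rot":[0,0,0],"grip":255}])

```text
time: 16.9
ee_pos: [0.4562, -0.3801, 0.1328]
tcp_rot: [180.0, -0.0, 113.2]
wrist_force: [0.1, -0.2, -2.8]
opening: 0.0216
grasp_force: 61.4
```

```bash
python3 -c "from h import *;avg(4)"
```

```text
avgF [ 0.35 -0.32 -2.04] sd [0.29 0.55 0.5 ] [ 0.45667986 -0.38003619  0.13280728]
```

Request:
play_rows(targets=[{"linear":[-0.1,-0.02,0],"delta_rot":[0,0,0],"grip":255},{"linear":[-0.15,-0.03,0],"delta_rot":[0,0,0],"grip":255}])

```text
time: 17.3
ee_pos: [0.4549, -0.3803, 0.1327]
tcp_rot: [-180.0, -0.0, 113.2]
wrist_force: [0.5, 0.6, -1.6]
opening: 0.0214
grasp_force: 61.4
```

```bash
python3 -c "from h import *;avg(4)"
```

```text
avgF [ 0.37  0.24 -1.94] sd [0.18 0.35 0.27] [ 0.45492806 -0.38035595  0.13272252]
```

Request:
play_rows(targets=[{"linear":[0.11,0.02,0],"delta_rot":[0,0,0],"grip":255},{"linear":[0.11,0.02,-0.3],"delta_rot":[0,0,0],"grip":255},{"linear":[0.11,0.02,-0.6],"delta_rot":[0,0,0],"grip":255},{"linear":[0.11,0.02,-0.9],"delta_rot":[0,0,0],"grip":255},{"linear":[0.11,0.02,-1.2],"delta_rot":[0,0,0],"grip":255},{"linear":[0.11,0.02,-1.5],"delta_rot":[0,0,0],"grip":255},{"linear":[0.11,0.02,-1.8],"delta_rot":[0,0,0],"grip":255},{"linear":[0.11,0.02,-1.8],"delta_rot":[0,0,0],"grip":255}])

```text
time: 18.3
ee_pos: [0.4561, -0.3802, 0.1144]
tcp_rot: [-180.0, -0.0, 113.2]
wrist_force: [0.6, -1.1, 1.4]
opening: 0.0211
grasp_force: 61.9
```

Request:
play_rows(targets=[{"linear":[0,0,-0.1],"delta_rot":[0,0,0],"grip":255}])

```text
time: 18.4
ee_pos: [0.4561, -0.3802, 0.1138]
tcp_rot: [-180.0, 0.0, 113.2]
wrist_force: [1.6, 0.2, 3.1]
opening: 0.0214
grasp_force: 61.9
```

Request:
play_rows(targets=[{"linear":[0,0,-0.1],"delta_rot":[0,0,0],"grip":255}])

```text
time: 18.5
ee_pos: [0.4563, -0.3804, 0.1134]
tcp_rot: [180.0, 0.0, 113.2]
wrist_force: [0.2, 1.1, 10.7]
opening: 0.0214
grasp_force: 63.2
```

Request:
play_rows(targets=[{"linear":[0,0,-0.1],"delta_rot":[0,0,0],"grip":255},{"linear":[0,0,-0.1],"delta_rot":[0,0,0],"grip":255}])

```text
time: 18.7
ee_pos: [0.4563, -0.3804, 0.1134]
tcp_rot: [180.0, 0.1, 113.2]
wrist_force: [-1.3, 0.9, 10.4]
opening: 0.0213
grasp_force: 63.5
```

```bash
python3 -c "from h import *;avg(3)"
```

```text
avgF [-0.72  1.14 11.99] sd [0.45 0.17 0.59] [ 0.45633337 -0.38041338  0.11341809]
```

Request:
play_rows(targets=[{"linear":[0,0,5],"delta_rot":[0,0,0],"grip":255},{"linear":[0,0,10],"delta_rot":[0,0,0],"grip":255},{"linear":[13,69.3,13],"delta_rot":[0,0,0],"grip":255},{"linear":[13,69.3,13],"delta_rot":[0,0,0],"grip":255},{"linear":[13,69.3,13],"delta_rot":[0,0,0],"grip":255},{"linear":[13,69.3,13],"delta_rot":[0,0,0],"grip":255},{"linear":[13,69.3,13],"delta_rot":[0,0,0],"grip":255},{"linear":[13,69.3,13],"delta_rot":[0,0,0],"grip":255},{"linear":[13,69.3,13],"delta_rot":[0,0,0],"grip":255},{"linear":[13,69.3,13],"delta_rot":[0,0,0],"grip":255}])

```text
time: 19.85
ee_pos: [0.5292, 0.0145, 0.2282]
tcp_rot: [-179.9, -0.0, 113.2]
wrist_force: [1.4, 0.2, -1.8]
opening: 0.0215
grasp_force: 61.5
```

```bash
python3 -c "
from h import *
o=bot.get_obs();print(o['ee_pos'],(np.array([.586,.313,.22])-o['ee_pos'])*100,dr(113.2,o))"
```

```text
[0.5291992  0.01452919 0.22823814] [ 5.68008011 29.84708113 -0.82381386] [ 0.0002 -0.0016  0.0001]
```

Request:
play_rows(targets=[{"linear":[5.7,29.8,0],"delta_rot":[0,0,0],"grip":255},{"linear":[5.7,29.8,0],"delta_rot":[0,0,0],"grip":255},{"linear":[5.7,29.8,0],"delta_rot":[0,0,0],"grip":255},{"linear":[5.7,29.8,0],"delta_rot":[0,0,0],"grip":255},{"linear":[5.7,29.8,0],"delta_rot":[0,0,0],"grip":255},{"linear":[5.7,29.8,0],"delta_rot":[0,0,0],"grip":255},{"linear":[5.7,29.8,0],"delta_rot":[0,0,0],"grip":255},{"linear":[5.7,29.8,0],"delta_rot":[0,0,0],"grip":255},{"linear":[5.7,29.8,0],"delta_rot":[0,0,0],"grip":255}])

```text
time: 20.75
ee_pos: [0.5865, 0.3097, 0.2283]
tcp_rot: [-179.9, 0.0, 113.2]
wrist_force: [-0.1, -0.9, -2.5]
opening: 0.0217
grasp_force: 61.4
```

```bash
python3 -c "
from h import *
for n in('wrist','side'):
    c=bot.camera(n); save(c,'p5'+n); print(n)
    if n=='wrist': report(c)
o=bot.get_obs();print(o['ee_pos'],(np.array([.586,.313,.1])-o['ee_pos'])*100,dr(113.2,o))
a=cv2.imread('pics/p5wrist.png');b=cv2.resize(cv2.imread('pics/p5side.png')[170:330,100:356],(640,400))
cv2.imwrite('pics/p5.png',cv2.resize(np.vstack([a,b]),(480,600)))"
```

```text
wrist
peg 85 [207. 120.] med [0.4553 0.3287 0.08  ] zmax 0.0844 rect [452.2 327.7   7.8  22.   23.7]
peg 77 [ 12. 282.] med [0.2945 0.0595 0.0769] zmax 0.0789 rect [292.4  57.   10.1  23.5  52.6]
peg 78 [ 59. 360.] med [ 0.364  -0.0355  0.0775] zmax 0.0791 rect [359.  -42.8  25.6  19.8  49.8]
malhead 1556 [216. 119.] med [0.4531 0.3325 0.0485] zmax 0.0498 rect [447.3 325.5  54.9  57.9  25.9]
malhandle 688 [175. 120.] med [0.4464 0.3253 0.1283] zmax 0.1295 rect [445.3 324.8  22.5  23.   81. ]
mat 10931 [217. 129.] med [0.4456 0.3076 0.0036] zmax 0.0049 rect [437.5 306.  154.  150.7  12.1]
mat 374 [629. 385.] med [1.2023 0.1823 0.0026] zmax 0.0092 rect [1.2026e+03 1.8450e+02 7.0000e+00 6.5900e+01 1.2000e+00]
standtop 62 [207. 119.] med [0.4548 0.3297 0.0806] zmax 0.0836 rect [452.1 327.7   8.   22.1  24.3]
standtop 6146 [323. 180.] med [0.5813 0.319  0.0797] zmax 0.0808 rect [585.8 312.2  90.3  89.8  23.5]
side
[0.58671047 0.30918665 0.22917413] [ -0.07104732   0.38133531 -12.91741325] [-0.     -0.0001  0.0014]
```

View pics/p5.png

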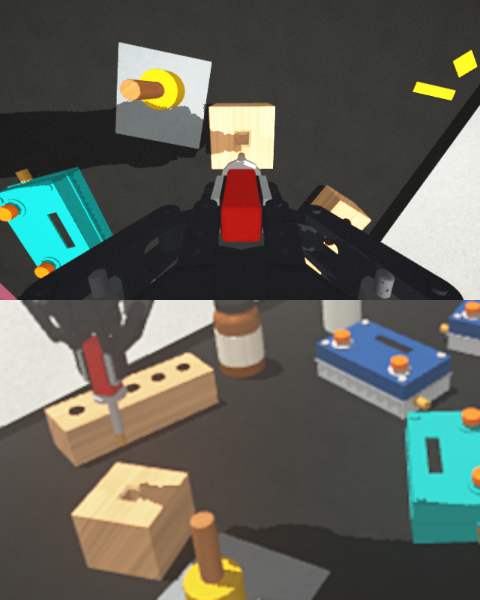

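Request:
play_rows(targets=[{"linear":[-0.1,0.36,0],"delta_rot":[0,0,0],"grip":255},{"linear":[-0.1,0.36,-3],"delta_rot":[0,0,0],"grip":255},{"linear":[-0.1,0.36,-6],"delta_rot":[0,0,0],"grip":255},{"linear":[-0.1,0.36,-8],"delta_rot":[0,0,0],"grip":255},{"linear":[-0.1,0.36,-8],"delta_rot":[0,0,0],"grip":255}])

```text
time: 21.35
ee_pos: [0.5844, 0.3129, 0.1458]
tcp_rot: [-179.7, 0.0, 113.2]
wrist_force: [-0.0, -0.3, -1.2]
opening: 0.0213
grasp_force: 61.3
```

Request:
play_rows(targets=[{"linear":[0,0,-2],"delta_rot":[0,0,0],"grip":255},{"linear":[0,0,-4],"delta_rot":[0,0,0],"grip":255},{"linear":[0,0,-4.7],"delta_rot":[0,0,0],"grip":255},{"linear":[0,0,-4.7],"delta_rot":[0,0,0],"grip":255}])

```text
time: 21.75
ee_pos: [0.5856, 0.3139, 0.102]
tcp_rot: [-180.0, -0.0, 113.2]
wrist_force: [0.8, 0.6, -2.1]
opening: 0.0213
grasp_force: 61.5
```

Request:
play_rows(targets=[{"linear":[0,0,-0.15],"delta_rot":[0,0,0],"grip":255},{"linear":[0,0,-0.15],"delta_rot":[0,0,0],"grip":0},{"linear":[0,0,-0.15],"delta_rot":[0,0,0],"grip":0},{"linear":[0,0,-0.15],"delta_rot":[0,0,0],"grip":0},{"linear":[0,0,-0.15],"delta_rot":[0,0,0],"grip":0},{"linear":[0,0,-0.15],"delta_rot":[0,0,0],"grip":0},{"linear":[0,0,-0.15],"delta_rot":[0,0,0],"grip":0}])

```text
time: 22.45
ee_pos: [0.5857, 0.3143, 0.1003]
tcp_rot: [-180.0, -0.0, 113.2]
wrist_force: [-0.6, 1.1, 0.4]
opening: 0.0856
grasp_force: 0.0
```

Request:
play_rows(targets=[{"linear":[0,0,3],"delta_rot":[0,0,0],"grip":0},{"linear":[0,0,7],"delta_rot":[0,0,0],"grip":0},{"linear":[0,0,12],"delta_rot":[0,0,0],"grip":0},{"linear":[-8,-5,14],"delta_rot":[0,0,0],"grip":0},{"linear":[-8,-5,14],"delta_rot":[0,0,0],"grip":0},{"linear":[-8,-5,14],"delta_rot":[0,0,0],"grip":0}])

```text
time: 23.05
ee_pos: [0.5028, 0.2624, 0.2429]
tcp_rot: [179.9, -0.0, 113.2]
wrist_force: [1.3, 0.3, 1.0]
opening: 0.085
grasp_force: 0.0
```

```bash
python3 -c "
from h import *
for n in('wrist','scene','side'):
    c=bot.camera(n); save(c,'p6'+n); print(n); report(c)
o=bot.get_obs();print(o['ee_pos'],dr(113.2,o),o['q'])" | grep -v "^mat .*1\.2"
```

```text
wrist
peg 57 [ 98. 267.] med [0.2928 0.0592 0.0767] zmax 0.0782 rect [290.9  56.   10.2  23.9  53.9]
redtop 582 [430. 184.] med [0.5836 0.314  0.1455] zmax 0.1467 rect [584.4 313.9  20.9  20.4  23.3]
malhead 1442 [299. 110.] med [0.45   0.327  0.0486] zmax 0.0499 rect [444.6 324.3  58.1  57.4  49.5]
malhandle 592 [289. 107.] med [0.4451 0.3245 0.1284] zmax 0.1296 rect [444.7 324.1  23.1  22.5  23. ]
mat 11421 [289. 120.] med [0.4341 0.303  0.0036] zmax 0.005 rect [438.4 305.5 152.8 152.9  12.1]
mat 803 [  5. 226.] med [0.114  0.0127 0.0052] zmax 0.0095 rect [110.7   1.8  20.3 143.8   5.2]
standtop 5244 [406. 169.] med [0.5778 0.318  0.0798] zmax 0.081 rect [586.1 312.3  91.   89.9  23.5]
scene
blue 1141 [285. 150.] med [ 0.4731 -0.3501  0.0606] zmax 0.0634 rect [ 468.5 -352.   186.   116.7   10. ]
blue 1648 [292. 212.] med [ 0.5773 -0.1325  0.0606] zmax 0.0634 rect [ 573.6 -131.3  114.5  183.3   84.5]
blue 1368 [613. 381.] med [0.2127 0.62   0.0599] zmax 0.0628 rect [212.8 635.4 126.   78.7  16.6]
peg 32 [256.  96.] med [ 0.4427 -0.6092  0.079 ] zmax 0.0819 rect [ 441.4 -611.7   23.7
[... 2930 characters left out ...]
.   21.7  86.4]
mat 555 [314. 104.] med [ 1.1995 -0.9914  0.0029] zmax 0.0093 rect [ 1084.6 -1226.9  1768.4   267.2    89.2]
mat 1442 [457. 349.] med [0.0446 0.1043 0.0066] zmax 0.0097 rect [ 58.2  35.6 104.6 248.8  37.2]
mat 3342 [227. 335.] med [0.416  0.3187 0.0027] zmax 0.0045 rect [441.1 303.4 156.8 155.8  11.3]
standtop 177 [ 36. 188.] med [1.2012 0.3112 0.0803] zmax 0.0835 rect [1.2013e+03 3.0130e+02 1.2100e+01 2.0220e+02 4.0000e-01]
standtop 1000 [170. 276.] med [0.5735 0.3224 0.0788] zmax 0.0807 rect [584.3 311.1  91.8  92.7  23.9]
[0.50587519 0.26434185 0.24048538] [-0.0006  0.0006 -0.    ] [2.75802194e+01 8.06160064e+00 1.44763419e+01 9.63687706e+01
 1.76459886e-02 9.43777880e+01]
```

Request:
play_rows(targets=[{"linear":[-6.1,6.0,0],"delta_rot":[0,0,0],"grip":0},{"linear":[-6.1,6.0,-3],"delta_rot":[0,0,0],"grip":0},{"linear":[-6.1,6.0,-7],"delta_rot":[0,0,0],"grip":0},{"linear":[-6.1,6.0,-7],"delta_rot":[0,0,0],"grip":0}])

```text
time: 23.6
ee_pos: [0.4426, 0.3239, 0.1642]
tcp_rot: [-179.5, 0.1, 113.3]
wrist_force: [-0.8, -0.5, -0.2]
opening: 0.0852
grasp_force: 0.0
```

```bash
python3 -c "
from h import *
o=bot.get_obs();print((np.array([.4446,.3245,.068])-o['ee_pos'])*100)"
```

```text
[ 0.20344399  0.06158436 -9.62290668]
```

Request:
play_rows(targets=[{"linear":[0.1,0.05,-3],"delta_rot":[0,0,0],"grip":0},{"linear":[0.1,0.05,-6],"delta_rot":[0,0,0],"grip":0},{"linear":[0.1,0.05,-9.4],"delta_rot":[0,0,0],"grip":0},{"linear":[0.1,0.05,-9.4],"delta_rot":[0,0,0],"grip":0},{"linear":[0.1,0.05,-9.4],"delta_rot":[0,0,0],"grip":0}])

```text
time: 24.1
ee_pos: [0.4466, 0.3248, 0.0777]
tcp_rot: [-180.0, -0.0, 113.2]
wrist_force: [-0.1, 1.6, 0.9]
opening: 0.0856
grasp_force: 0.0
```

Request:
play_rows(targets=[{"linear":[0,0,0],"delta_rot":[0,0,0],"grip":255},{"linear":[0,0,0],"delta_rot":[0,0,0],"grip":255},{"linear":[0,0,0],"delta_rot":[0,0,0],"grip":255},{"linear":[0,0,0],"delta_rot":[0,0,0],"grip":255},{"linear":[0,0,0],"delta_rot":[0,0,0],"grip":255},{"linear":[0,0,0],"delta_rot":[0,0,0],"grip":255},{"linear":[0,0,0],"delta_rot":[0,0,0],"grip":255},{"linear":[0,0,0],"delta_rot":[0,0,0],"grip":255}], force=100)

```text
time: 24.9
ee_pos: [0.4457, 0.3248, 0.0771]
tcp_rot: [180.0, -0.0, 113.2]
wrist_force: [-1.5, -1.2, 4.7]
opening: 0.0219
grasp_force: 97.5
```

Request:
play_rows(targets=[{"linear":[0,0,4],"delta_rot":[0,0,0],"grip":255},{"linear":[0,0,9],"delta_rot":[0,0,0],"grip":255},{"linear":[0,0,13],"delta_rot":[0,0,0],"grip":255},{"linear":[7.1,-42.3,13],"delta_rot":[0,0,0],"grip":255},{"linear":[7.1,-42.3,13],"delta_rot":[0,0,0],"grip":255},{"linear":[7.1,-42.3,13],"delta_rot":[0,0,0],"grip":255},{"linear":[7.1,-42.3,13],"delta_rot":[0,0,0],"grip":255},{"linear":[7.1,-42.3,13],"delta_rot":[0,0,0],"grip":255},{"linear":[7.1,-42.3,13],"delta_rot":[0,0,0],"grip":255},{"linear":[7.1,-42.3,13],"delta_rot":[0,0,0],"grip":255}])

```text
time: 25.9
ee_pos: [0.5032, -0.0224, 0.2058]
tcp_rot: [-180.0, -0.0, 113.2]
wrist_force: [0.8, 0.3, -4.3]
opening: 0.0222
grasp_force: 100.0
```

Request:
play_rows(targets=[{"linear":[1.5,-9,0],"delta_rot":[0,0,0],"grip":255},{"linear":[1.5,-9,0],"delta_rot":[0,0,0],"grip":255},{"linear":[1.5,-9,0],"delta_rot":[0,0,0],"grip":255},{"linear":[1.5,-9,0],"delta_rot":[0,0,0],"grip":255}])

```text
time: 26.3
ee_pos: [0.5182, -0.1113, 0.2053]
tcp_rot: [-179.9, -0.1, 113.1]
wrist_force: [0.3, 0.0, -4.3]
opening: 0.022
grasp_force: 99.8
```

```bash
python3 -c "
from h import *
for n in('scene','side'):
    c=bot.camera(n); save(c,'p7'+n); print(n); report(c)
o=bot.get_obs();print(o['ee_pos'],(np.array([.5165,-.0982,.156])-o['ee_pos'])*100,o['wrist_force'],o['tcp_rot'])" | egrep -v "^(mat|standtop)"
python3 -c "
import cv2
cv2.imwrite('pics/p7.png',cv2.resize(cv2.imread('pics/p7side.png')[120:280,200:440],(720,480)))"
```

```text
scene
blue 858 [279. 152.] med [ 0.4924 -0.3505  0.0605] zmax 0.0634 rect [ 480.4 -347.7  160.3  115.7    9.9]
blue 1391 [289. 215.] med [ 0.5895 -0.1295  0.0606] zmax 0.0632 rect [ 575.6 -131.4  114.5  178.7   85.1]
blue 1363 [613. 381.] med [0.213  0.6201 0.0599] zmax 0.0627 rect [211.8 635.4 125.3  79.3  18. ]
peg 33 [256.  96.] med [ 0.4425 -0.6116  0.0797] zmax 0.0822 rect [ 440.9 -610.6   21.9   28.1    8.6]
peg 35 [223. 104.] med [ 0.5593 -0.6378  0.0787] zmax 0.0823 rect [ 558.1 -637.2   23.    22.8   14.3]
peg 29 [355. 105.] med [ 0.1789 -0.3736  0.08  ] zmax 0.0818 rect [ 178.  -377.1   26.5   17.4   53.6]
peg 28 [353. 131.] med [ 0.2569 -0.2812  0.0789] zmax 0.0817 rect [ 256.  -280.2   17.6   18.6   68.4]
peg 37 [277. 160.] med [ 0.5238 -0.3093  0.0799] zmax 0.0816 rect [ 523.3 -309.9   20.1   22.    13.9]
peg 48 [372. 196.] med [ 0.3631 -0.0413  0.08  ] zmax 0.0818 rect [361.8 -42.9  22.3  20.1  53. ]
peg 49 [316. 208.] med [ 0.518  -0.0952  0.0789] zmax 0.0824 rect [518.2 -96.8  23.4  19.8  85.9]
peg 47 [413. 207.] med [0.288  0.0533 0.0793] zmax 0.0819 rect [287.4  51.
[... 1009 characters left out ...]
0794 rect [513.9 -98.5  22.8  21.8  82.6]
peg 38 [430. 203.] med [ 0.2523 -0.2841  0.0772] zmax 0.0791 rect [ 253.1 -283.6   24.7   24.5   66. ]
peg 52 [351. 231.] med [ 0.3584 -0.0438  0.0775] zmax 0.0789 rect [360.  -45.3  19.6  26.3  31.4]
peg 69 [357. 263.] med [0.2853 0.0502 0.0776] zmax 0.0794 rect [285.1  50.6  22.8  23.1  76.7]
redtop 93 [164. 250.] med [0.5822 0.3139 0.1442] zmax 0.1458 rect [583.9 312.7  23.3  23.   30. ]
malhandle 44 [460. 357.] med [0.0191 0.2014 0.1291] zmax 0.1317 rect [ 20.1 201.7  31.2   3.3   0.3]
[ 0.51834649 -0.10979904  0.20582262] [-0.18464941  1.15990428 -4.98226216] [ 0.21229584  0.49246487 -4.2299884 ] [-1.79947539e+02 -6.30760114e-02  1.13227916e+02]
```

View pics/p7.png

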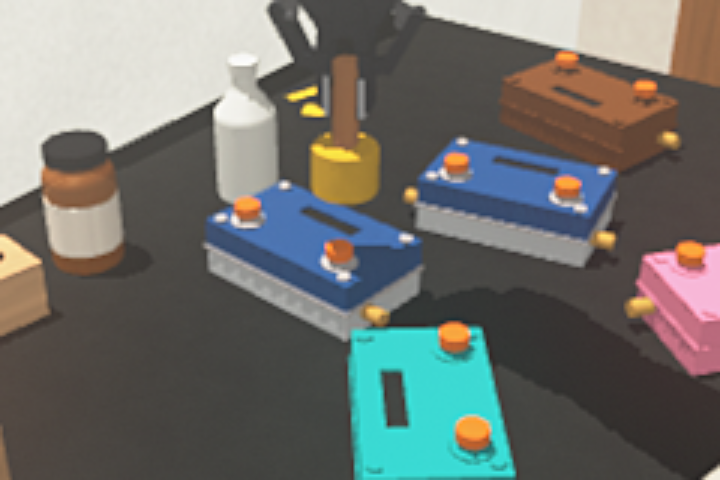

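Request:
play_rows(targets=[{"linear":[-0.2,1.1,0],"delta_rot":[0,0,0],"grip":255},{"linear":[-0.2,1.1,-2.5],"delta_rot":[0,0,0],"grip":255},{"linear":[-0.2,1.1,-4.8],"delta_rot":[0,0,0],"grip":255},{"linear":[-0.2,1.1,-4.8],"delta_rot":[0,0,0],"grip":255},{"linear":[-0.2,1.1,-4.8],"delta_rot":[0,0,0],"grip":255}])

```text
time: 26.9
ee_pos: [0.5164, -0.0982, 0.1587]
tcp_rot: [-180.0, -0.0, 113.3]
wrist_force: [0.3, 1.3, -3.7]
opening: 0.0217
grasp_force: 99.4
```

Request:
play_rows(targets=[{"linear":[0,0,-0.3],"delta_rot":[0,0,0],"grip":255},{"linear":[0,0,-0.5],"delta_rot":[0,0,0],"grip":255}])

```text
time: 27.1
ee_pos: [0.5172, -0.0993, 0.1543]
tcp_rot: [179.9, 0.0, 113.2]
wrist_force: [-0.2, -0.5, -4.4]
opening: 0.0217
grasp_force: 99.4
```

Request:
play_rows(targets=[{"linear":[0,0,-0.2],"delta_rot":[0,0,0],"grip":255},{"linear":[0,0,-0.2],"delta_rot":[0,0,0],"grip":255}])

```text
time: 27.3
ee_pos: [0.517, -0.0995, 0.152]
tcp_rot: [179.9, 0.0, 113.2]
wrist_force: [0.2, 0.2, -0.3]
opening: 0.0218
grasp_force: 100.4
```

Request:
play_rows(targets=[{"linear":[0,0,-0.25],"delta_rot":[0,0,0],"grip":255},{"linear":[0,0,-0.5],"delta_rot":[0,0,0],"grip":255},{"linear":[0,0,-0.5],"delta_rot":[0,0,0],"grip":255}])

```text
time: 27.6
ee_pos: [0.517, -0.0995, 0.1471]
tcp_rot: [179.9, 0.0, 113.2]
wrist_force: [0.6, 1.2, 3.3]
opening: 0.0221
grasp_force: 100.8
```

Request:
play_rows(targets=[{"linear":[0,0,2.5],"delta_rot":[0,0,0],"grip":255},{"linear":[4,-0.3,3],"delta_rot":[0,0,0],"grip":255},{"linear":[8,-0.6,3],"delta_rot":[0,0,0],"grip":255},{"linear":[11.85,-0.95,3],"delta_rot":[0,0,0],"grip":255},{"linear":[11.85,-0.95,2],"delta_rot":[0,0,0],"grip":255},{"linear":[11.85,-0.95,0.8],"delta_rot":[0,0,0],"grip":255},{"linear":[11.85,-0.95,0.8],"delta_rot":[0,0,0],"grip":255},{"linear":[11.85,-0.95,0.5],"delta_rot":[0,0,0],"grip":255},{"linear":[11.85,-0.95,0.25],"delta_rot":[0,0,0],"grip":255}])

```text
time: 28.5
ee_pos: [0.6344, -0.109, 0.1501]
tcp_rot: [179.9, 0.0, 113.2]
wrist_force: [-3.4, -0.3, 6.1]
opening: 0.0219
grasp_force: 102.2
```

Request:
play_rows(targets=[{"linear":[0,0,-0.25],"delta_rot":[0,0,0],"grip":255},{"linear":[0,0,-0.25],"delta_rot":[0,0,0],"grip":255}])

```text
time: 28.7
ee_pos: [0.6345, -0.109, 0.148]
tcp_rot: [179.9, 0.0, 113.2]
wrist_force: [-3.6, 0.1, 3.3]
opening: 0.0219
grasp_force: 102.2
```

```bash
python3 -c "
from h import *
for n in('scene','side'):
    c=bot.camera(n); W=cloud(c); Z=W[...,2]; m=mask(c,5,18,150,120)&(Z>.062)&(Z<.085)
    n_,l,st,ce=cv2.connectedComponentsWithStats(m.astype(np.uint8))
    for i in range(1,n_):
        if st[i,4]>9: P=W[l==i]; print(n,np.round(np.nanmedian(P[P[:,2]>np.nanpercentile(P[:,2],50)],0),4))
o=bot.get_obs();print(o['ee_pos'],o['wrist_force'])"
```

```text
scene [ 0.5626 -0.6325  0.0795]
scene [ 0.1793 -0.3762  0.0794]
scene [ 0.5954 -0.5761  0.0633]
scene [ 0.2554 -0.2799  0.0801]
scene [ 0.4048 -0.3296  0.0813]
scene [ 0.3621 -0.044   0.0807]
scene [0.2894 0.0538 0.0802]
scene [ 0.5172 -0.0982  0.075 ]
side [ 0.5579 -0.6387  0.0773]
side [ 0.4412 -0.6134  0.0769]
side [ 0.5208 -0.3121  0.0773]
side [ 0.4015 -0.3331  0.0777]
side [ 0.2568 -0.2812  0.0774]
side [ 0.5161 -0.0992  0.0721]
side [ 0.3572 -0.0467  0.0779]
side [0.2854 0.0501 0.078 ]
[ 0.63462826 -0.10903067  0.14792335] [-5.38323355  0.89862216  6.25099135]
```

Request:
play_rows(targets=[{"linear":[0,0,-0.12],"delta_rot":[0,0,0],"grip":255},{"linear":[0,0,-0.12],"delta_rot":[0,0,0],"grip":255}])

```text
time: 29.0
ee_pos: [0.6347, -0.109, 0.1464]
tcp_rot: [180.0, 0.0, 113.2]
wrist_force: [-4.4, 0.2, 5.7]
opening: 0.0218
grasp_force: 102.2
```

Request:
play_rows(targets=[{"linear":[0,0,2.5],"delta_rot":[0,0,0],"grip":255},{"linear":[-4,0.3,3],"delta_rot":[0,0,0],"grip":255},{"linear":[-8,0.6,3],"delta_rot":[0,0,0],"grip":255},{"linear":[-11.8,0.95,3],"delta_rot":[0,0,0],"grip":255},{"linear":[-11.8,0.95,2],"delta_rot":[0,0,0],"grip":255},{"linear":[-11.8,0.95,0.4],"delta_rot":[0,0,0],"grip":255},{"linear":[-11.8,0.95,0.3],"delta_rot":[0,0,0],"grip":255},{"linear":[-11.8,0.95,0],"delta_rot":[0,0,0],"grip":255},{"linear":[-11.8,0.95,-0.25],"delta_rot":[0,0,0],"grip":255}])

```text
time: 29.9
ee_pos: [0.5172, -0.0995, 0.1438]
tcp_rot: [180.0, 0.0, 113.2]
wrist_force: [-4.8, 0.5, 7.7]
opening: 0.0222
grasp_force: 102.6
```

Request:
play_rows(targets=[{"linear":[0,0,-0.2],"delta_rot":[0,0,0],"grip":255},{"linear":[0,0,-0.2],"delta_rot":[0,0,0],"grip":255}])

```text
time: 30.1
ee_pos: [0.5172, -0.0995, 0.1416]
tcp_rot: [-180.0, 0.0, 113.2]
wrist_force: [-3.5, 0.1, 3.3]
opening: 0.0216
grasp_force: 102.6
```

Request:
play_rows(targets=[{"linear":[0,0,2.5],"delta_rot":[0,0,0],"grip":255},{"linear":[4,-0.3,3],"delta_rot":[0,0,0],"grip":255},{"linear":[8,-0.6,3],"delta_rot":[0,0,0],"grip":255},{"linear":[11.8,-0.95,3],"delta_rot":[0,0,0],"grip":255},{"linear":[11.8,-0.95,2],"delta_rot":[0,0,0],"grip":255},{"linear":[11.8,-0.95,0.7],"delta_rot":[0,0,0],"grip":255},{"linear":[11.8,-0.95,0.5],"delta_rot":[0,0,0],"grip":255},{"linear":[11.8,-0.95,0.2],"delta_rot":[0,0,0],"grip":255},{"linear":[11.8,-0.95,0],"delta_rot":[0,0,0],"grip":255},{"linear":[11.8,-0.95,0],"delta_rot":[0,0,0],"grip":255}])

```text
time: 31.1
ee_pos: [0.6344, -0.1089, 0.1424]
tcp_rot: [179.9, 0.0, 113.2]
wrist_force: [-2.0, 0.7, 3.2]
opening: 0.0222
grasp_force: 102.8
```

Request:
play_rows(targets=[{"linear":[0,0,2.5],"delta_rot":[0,0,0],"grip":255},{"linear":[-4,0.3,3],"delta_rot":[0,0,0],"grip":255},{"linear":[-8,0.6,3],"delta_rot":[0,0,0],"grip":255},{"linear":[-11.8,0.95,3],"delta_rot":[0,0,0],"grip":255},{"linear":[-11.8,0.95,2],"delta_rot":[0,0,0],"grip":255},{"linear":[-11.8,0.95,0.3],"delta_rot":[0,0,0],"grip":255},{"linear":[-11.8,0.95,0],"delta_rot":[0,0,0],"grip":255},{"linear":[-11.8,0.95,-0.2],"delta_rot":[0,0,0],"grip":255},{"linear":[-11.8,0.95,-0.4],"delta_rot":[0,0,0],"grip":255}])

```text
time: 32.0
ee_pos: [0.5168, -0.0996, 0.138]
tcp_rot: [-180.0, 0.0, 113.2]
wrist_force: [-5.0, 0.7, 7.2]
opening: 0.022
grasp_force: 103.3
```

Request:
play_rows(targets=[{"linear":[0,0,-0.15],"delta_rot":[0,0,0],"grip":255}])

```text
time: 32.1
ee_pos: [0.517, -0.0996, 0.1377]
tcp_rot: [180.0, 0.1, 113.2]
wrist_force: [-8.5, 0.8, 22.5]
opening: 0.0221
grasp_force: 105.2
```

Request:
play_rows(targets=[{"linear":[0,0,-0.15],"delta_rot":[0,0,0],"grip":255}])

```text
time: 32.2
ee_pos: [0.5172, -0.0997, 0.1375]
tcp_rot: [179.9, 0.1, 113.2]
wrist_force: [-10.7, 1.4, 32.0]
opening: 0.022
grasp_force: 106.4
```

Request:
play_rows(targets=[{"linear":[0,0,2.5],"delta_rot":[0,0,0],"grip":255},{"linear":[4,-0.3,3],"delta_rot":[0,0,0],"grip":255},{"linear":[8,-0.6,3],"delta_rot":[0,0,0],"grip":255},{"linear":[11.8,-0.95,3],"delta_rot":[0,0,0],"grip":255},{"linear":[11.8,-0.95,2],"delta_rot":[0,0,0],"grip":255},{"linear":[11.8,-0.95,0.8],"delta_rot":[0,0,0],"grip":255},{"linear":[11.8,-0.95,0.5],"delta_rot":[0,0,0],"grip":255},{"linear":[11.8,-0.95,0.3],"delta_rot":[0,0,0],"grip":255},{"linear":[11.8,-0.95,0.1],"delta_rot":[0,0,0],"grip":255}])

```text
time: 33.1
ee_pos: [0.6353, -0.1089, 0.1378]
tcp_rot: [179.8, 0.1, 113.2]
wrist_force: [-0.5, 1.6, 18.5]
opening: 0.022
grasp_force: 104.7
```

Request:
play_rows(targets=[{"linear":[0,0,-0.1],"delta_rot":[0,0,0],"grip":255},{"linear":[0,0,-0.1],"delta_rot":[0,0,0],"grip":255}])

```text
time: 33.3
ee_pos: [0.6353, -0.1089, 0.1378]
tcp_rot: [179.7, 0.1, 113.2]
wrist_force: [-1.2, 1.1, 13.5]
opening: 0.0216
grasp_force: 104.4
```

Request:
play_rows(targets=[{"linear":[0,0,-0.1],"delta_rot":[0,0,0],"grip":255},{"linear":[0,0,-0.1],"delta_rot":[0,0,0],"grip":255}])

```text
time: 33.5
ee_pos: [0.6353, -0.109, 0.1377]
tcp_rot: [179.7, 0.2, 113.2]
wrist_force: [-2.9, 1.1, 19.2]
opening: 0.0219
grasp_force: 105.0
```

Request:
play_rows(targets=[{"linear":[0,0,4],"delta_rot":[0,0,0],"grip":255},{"linear":[0,0,6],"delta_rot":[0,0,0],"grip":255},{"linear":[-11.35,-20.3,6],"delta_rot":[0,0,0],"grip":255},{"linear":[-11.35,-20.3,6],"delta_rot":[0,0,0],"grip":255},{"linear":[-11.35,-20.3,6],"delta_rot":[0,0,0],"grip":255},{"linear":[-11.35,-20.3,6],"delta_rot":[0,0,0],"grip":255},{"linear":[-11.35,-20.3,6],"delta_rot":[0,0,0],"grip":255},{"linear":[-11.35,-20.3,6],"delta_rot":[0,0,0],"grip":255},{"linear":[-11.35,-20.3,6],"delta_rot":[0,0,0],"grip":255}])

```text
time: 34.4
ee_pos: [0.5201, -0.3122, 0.1928]
tcp_rot: [-180.0, -0.0, 113.1]
wrist_force: [0.4, -0.2, -4.6]
opening: 0.0219
grasp_force: 102.4
```

```bash
cat >> h.py <<'E'
def pegs():
  for n in('scene','side'):
    c=bot.camera(n); W=cloud(c); Z=W[...,2]; m=mask(c,5,18,150,120)&(Z>.061)&(Z<.085)
    n_,l,st,ce=cv2.connectedComponentsWithStats(m.astype(np.uint8))
    for i in range(1,n_):
        P=W[l==i]; q=np.nanmedian(P[P[:,2]>=np.nanpercentile(P[:,2],50)],0)
        if st[i,4]>9 and q[0]>.38 and q[1]>-.5: print(n,np.round(q,4))
    save(c,"last"+n)
  o=bot.get_obs();print(o['ee_pos'],o['wrist_force'],o['tcp_rot'])
E
python3 -c "from h import *;pegs()"
```

```text
scene [ 0.4046 -0.3303  0.0804]
scene [ 0.5228 -0.3092  0.0804]
scene [ 0.5192 -0.0964  0.0658]
scene [ 0.636  -0.1072  0.0649]
side [ 0.5205 -0.3097  0.0782]
side [ 0.4046 -0.3329  0.0777]
side [ 0.637  -0.1084  0.0637]
side [ 0.5189 -0.1013  0.0626]
[ 0.52133153 -0.31110153  0.19271959] [ 0.27614888  0.43478427 -4.20966905] [-1.79982165e+02 -3.84329497e-02  1.13227698e+02]
```

Request:
play_rows(targets=[{"linear":[0,0,-2],"delta_rot":[0,0,0],"grip":255},{"linear":[0,0,-3.7],"delta_rot":[0,0,0],"grip":255},{"linear":[0,0,-3.7],"delta_rot":[0,0,0],"grip":255},{"linear":[0,0,-4.0],"delta_rot":[0,0,0],"grip":255},{"linear":[0,0,-4.3],"delta_rot":[0,0,0],"grip":255},{"linear":[0,0,-4.5],"delta_rot":[0,0,0],"grip":255},{"linear":[0,0,-4.5],"delta_rot":[0,0,0],"grip":255}])

```text
time: 35.2
ee_pos: [0.5221, -0.3116, 0.1493]
tcp_rot: [179.9, 0.1, 113.2]
wrist_force: [-0.9, 2.9, 3.8]
opening: 0.0221
grasp_force: 103.2
```

```bash
python3 -c "from h import *;pegs()"
```

```text
scene [ 0.4054 -0.3304  0.08  ]
scene [ 0.5156 -0.0947  0.0658]
scene [ 0.6387 -0.1052  0.0654]
side [ 0.4033 -0.3336  0.078 ]
side [ 0.6345 -0.1141  0.0629]
side [ 0.5165 -0.0974  0.0634]
[ 0.5221651  -0.31172549  0.14919143] [-0.92585691  4.21701053  6.65890715] [1.79915270e+02 5.85469992e-02 1.13228386e+02]
```

Request:
play_rows(targets=[{"linear":[0,0,-0.2],"delta_rot":[0,0,0],"grip":255},{"linear":[0,0,-0.2],"delta_rot":[0,0,0],"grip":255}])

```text
time: 35.5
ee_pos: [0.5221, -0.3117, 0.1469]
tcp_rot: [179.9, 0.0, 113.2]
wrist_force: [0.3, 2.9, 4.6]
opening: 0.0217
grasp_force: 103.2
```

Request:
play_rows(targets=[{"linear":[0,0,2.5],"delta_rot":[0,0,0],"grip":255},{"linear":[-4,-0.7,3],"delta_rot":[0,0,0],"grip":255},{"linear":[-8,-1.4,3],"delta_rot":[0,0,0],"grip":255},{"linear":[-11.8,-2.1,3],"delta_rot":[0,0,0],"grip":255},{"linear":[-11.8,-2.1,2],"delta_rot":[0,0,0],"grip":255},{"linear":[-11.8,-2.1,0.8],"delta_rot":[0,0,0],"grip":255},{"linear":[-11.8,-2.1,0.5],"delta_rot":[0,0,0],"grip":255},{"linear":[-11.8,-2.1,0.2],"delta_rot":[0,0,0],"grip":255},{"linear":[-11.8,-2.1,0],"delta_rot":[0,0,0],"grip":255},{"linear":[-11.8,-2.1,0],"delta_rot":[0,0,0],"grip":255}])

```text
time: 36.5
ee_pos: [0.4041, -0.3331, 0.1458]
tcp_rot: [-179.9, 0.0, 113.2]
wrist_force: [-3.2, -2.2, 1.8]
opening: 0.022
grasp_force: 103.7
```

```bash
python3 -c "from h import *;pegs()"
```

```text
scene [ 0.5246 -0.3074  0.0748]
scene [ 0.5186 -0.0959  0.0657]
scene [ 0.6365 -0.1059  0.0654]
side [ 0.5183 -0.3096  0.0712]
side [ 0.6325 -0.1128  0.0628]
side [ 0.5153 -0.0959  0.0634]
[ 0.40424119 -0.33308276  0.14582969] [-3.22799444 -1.9054366   4.16351238] [-1.79960558e+02  2.69944538e-02  1.13247546e+02]
```

Request:
play_rows(targets=[{"linear":[0,0,2.5],"delta_rot":[0,0,0],"grip":255},{"linear":[4,0.7,3],"delta_rot":[0,0,0],"grip":255},{"linear":[8,1.4,3],"delta_rot":[0,0,0],"grip":255},{"linear":[11.8,2.1,3],"delta_rot":[0,0,0],"grip":255},{"linear":[11.8,2.1,2],"delta_rot":[0,0,0],"grip":255},{"linear":[11.8,2.1,0.5],"delta_rot":[0,0,0],"grip":255},{"linear":[11.8,2.1,0.2],"delta_rot":[0,0,0],"grip":255},{"linear":[11.8,2.1,-0.1],"delta_rot":[0,0,0],"grip":255},{"linear":[11.8,2.1,-0.4],"delta_rot":[0,0,0],"grip":255},{"linear":[11.8,2.1,-0.4],"delta_rot":[0,0,0],"grip":255}])

```text
time: 37.6
ee_pos: [0.522, -0.3116, 0.1428]
tcp_rot: [179.9, 0.0, 113.2]
wrist_force: [2.0, 3.1, 1.6]
opening: 0.0218
grasp_force: 103.3
```

Request:
play_rows(targets=[{"linear":[0,0,2.5],"delta_rot":[0,0,0],"grip":255},{"linear":[-4,-0.7,3],"delta_rot":[0,0,0],"grip":255},{"linear":[-8,-1.4,3],"delta_rot":[0,0,0],"grip":255},{"linear":[-11.8,-2.1,3],"delta_rot":[0,0,0],"grip":255},{"linear":[-11.8,-2.1,2],"delta_rot":[0,0,0],"grip":255},{"linear":[-11.8,-2.1,0.6],"delta_rot":[0,0,0],"grip":255},{"linear":[-11.8,-2.1,0.3],"delta_rot":[0,0,0],"grip":255},{"linear":[-11.8,-2.1,0.1],"delta_rot":[0,0,0],"grip":255},{"linear":[-11.8,-2.1,0],"delta_rot":[0,0,0],"grip":255},{"linear":[-11.8,-2.1,0],"delta_rot":[0,0,0],"grip":255}])

```text
time: 38.6
ee_pos: [0.404, -0.3331, 0.142]
tcp_rot: [-179.9, 0.0, 113.2]
wrist_force: [-2.7, -1.1, 3.2]
opening: 0.022
grasp_force: 103.9
```

```bash
python3 -c "from h import *;pegs()"
```

```text
scene [ 0.5243 -0.3129  0.0704]
scene [ 0.5194 -0.0972  0.0658]
scene [ 0.6359 -0.1061  0.0657]
side [ 0.5209 -0.3113  0.0682]
side [ 0.6346 -0.1113  0.0635]
side [ 0.5187 -0.098   0.0632]
[ 0.40405052 -0.33306278  0.1419488 ] [-3.72596149 -0.94544564  5.0117356 ] [-1.79953245e+02  2.25560589e-02  1.13241870e+02]
```

Request:
play_rows(targets=[{"linear":[0,0,2.5],"delta_rot":[0,0,0],"grip":255},{"linear":[4,0.7,3],"delta_rot":[0,0,0],"grip":255},{"linear":[8,1.4,3],"delta_rot":[0,0,0],"grip":255},{"linear":[11.8,2.1,3],"delta_rot":[0,0,0],"grip":255},{"linear":[11.8,2.1,2],"delta_rot":[0,0,0],"grip":255},{"linear":[11.8,2.1,0.4],"delta_rot":[0,0,0],"grip":255},{"linear":[11.8,2.1,0.1],"delta_rot":[0,0,0],"grip":255},{"linear":[11.8,2.1,-0.2],"delta_rot":[0,0,0],"grip":255},{"linear":[11.8,2.1,-0.45],"delta_rot":[0,0,0],"grip":255}])

```text
time: 39.6
ee_pos: [0.5222, -0.3116, 0.1387]
tcp_rot: [179.9, 0.0, 113.2]
wrist_force: [0.8, 3.7, 7.8]
opening: 0.0216
grasp_force: 103.5
```

Request:
play_rows(targets=[{"linear":[0,0,-0.15],"delta_rot":[0,0,0],"grip":255},{"linear":[0,0,-0.15],"delta_rot":[0,0,0],"grip":255}])

```text
time: 39.8
ee_pos: [0.5222, -0.3116, 0.138]
tcp_rot: [179.8, 0.1, 113.2]
wrist_force: [2.4, 4.6, 6.9]
opening: 0.0218
grasp_force: 104.3
```

Request:
play_rows(targets=[{"linear":[0,0,-0.1],"delta_rot":[0,0,0],"grip":255},{"linear":[0,0,-0.1],"delta_rot":[0,0,0],"grip":255}])

```text
time: 40.0
ee_pos: [0.5223, -0.3117, 0.1379]
tcp_rot: [179.8, 0.1, 113.2]
wrist_force: [-0.8, 4.6, 12.3]
opening: 0.0219
grasp_force: 104.7
```

Request:
play_rows(targets=[{"linear":[0,0,-0.15],"delta_rot":[0,0,0],"grip":255},{"linear":[0,0,-0.15],"delta_rot":[0,0,0],"grip":255}])

```text
time: 40.2
ee_pos: [0.5224, -0.3118, 0.1378]
tcp_rot: [179.8, 0.2, 113.2]
wrist_force: [-2.4, 6.3, 21.6]
opening: 0.0221
grasp_force: 105.7
```

Request:
play_rows(targets=[{"linear":[0,0,2.5],"delta_rot":[0,0,0],"grip":255},{"linear":[-4,-0.7,3],"delta_rot":[0,0,0],"grip":255},{"linear":[-8,-1.4,3],"delta_rot":[0,0,0],"grip":255},{"linear":[-11.8,-2.1,3],"delta_rot":[0,0,0],"grip":255},{"linear":[-11.8,-2.1,2],"delta_rot":[0,0,0],"grip":255},{"linear":[-11.8,-2.1,0.8],"delta_rot":[0,0,0],"grip":255},{"linear":[-11.8,-2.1,0.5],"delta_rot":[0,0,0],"grip":255},{"linear":[-11.8,-2.1,0.2],"delta_rot":[0,0,0],"grip":255},{"linear":[-11.8,-2.1,0],"delta_rot":[0,0,0],"grip":255},{"linear":[-11.8,-2.1,0],"delta_rot":[0,0,0],"grip":255}])

```text
time: 41.2
ee_pos: [0.404, -0.3337, 0.1376]
tcp_rot: [-180.0, 0.3, 113.2]
wrist_force: [-12.3, 3.4, 33.4]
opening: 0.0219
grasp_force: 107.4
```

Request:
play_rows(targets=[{"linear":[0,0,-0.1],"delta_rot":[0,0,0],"grip":255},{"linear":[0,0,-0.1],"delta_rot":[0,0,0],"grip":255}])

```text
time: 41.4
ee_pos: [0.4041, -0.3339, 0.1375]
tcp_rot: [-180.0, 0.3, 113.2]
wrist_force: [-14.3, 4.9, 39.0]
opening: 0.0222
grasp_force: 108.2
```

Request:
play_rows(targets=[{"linear":[0,0,4],"delta_rot":[0,0,0],"grip":255},{"linear":[0,0,8],"delta_rot":[0,0,0],"grip":255},{"linear":[3.6,63.9,9],"delta_rot":[0,0,0],"grip":255},{"linear":[3.6,63.9,9],"delta_rot":[0,0,0],"grip":255},{"linear":[3.6,63.9,9],"delta_rot":[0,0,0],"grip":255},{"linear":[3.6,63.9,9],"delta_rot":[0,0,0],"grip":255},{"linear":[3.6,63.9,9],"delta_rot":[0,0,0],"grip":255},{"linear":[3.6,63.9,9],"delta_rot":[0,0,0],"grip":255},{"linear":[3.6,63.9,9],"delta_rot":[0,0,0],"grip":255},{"linear":[3.6,63.9,9],"delta_rot":[0,0,0],"grip":255}])

```text
time: 42.4
ee_pos: [0.426, 0.0692, 0.218]
tcp_rot: [-180.0, -0.0, 113.3]
wrist_force: [0.8, -0.0, -4.8]
opening: 0.0218
grasp_force: 102.7
```

```bash
python3 -c "
from h import *;pegs();o=bot.get_obs();print((np.array([.44,.3055,.2])-o['ee_pos'])*100,dr(113.2,o))"
```

```text
scene [ 0.4034 -0.3336  0.0652]
scene [ 0.5258 -0.3094  0.0656]
scene [ 0.5174 -0.095   0.0659]
scene [ 0.6367 -0.1046  0.0662]
side [ 0.5241 -0.3157  0.0631]
side [ 0.4054 -0.3365  0.063 ]
side [ 0.6347 -0.1096  0.0636]
side [ 0.5126 -0.1021  0.063 ]
[0.4260405  0.07244812 0.21767077] [-0.43703764 -1.36285887 -5.27501632] [-1.79970758e+02 -1.39977756e-01  1.13686421e+02]
[ 1.39595018 23.30518762 -1.76707705] [-0.002  -0.0014 -0.0085]
```

All pegs are down. Carrying the mallet to the mat.

Request:
play_rows(targets=[{"linear":[1.4,23.4,0],"delta_rot":[0,0,0],"grip":255},{"linear":[1.4,23.4,0],"delta_rot":[0,0,0],"grip":255},{"linear":[1.4,23.4,0],"delta_rot":[0,0,0],"grip":255},{"linear":[1.4,23.4,0],"delta_rot":[0,0,0],"grip":255},{"linear":[1.4,23.4,0],"delta_rot":[0,0,0],"grip":255},{"linear":[1.4,23.4,-3],"delta_rot":[0,0,0],"grip":255},{"linear":[1.4,23.4,-6],"delta_rot":[0,0,0],"grip":255},{"linear":[1.4,23.4,-6],"delta_rot":[0,0,0],"grip":255},{"linear":[1.4,23.4,-6],"delta_rot":[0,0,0],"grip":255}])

```text
time: 43.4
ee_pos: [0.4398, 0.3005, 0.1582]
tcp_rot: [-179.9, -0.0, 113.2]
wrist_force: [-0.1, 1.0, -4.0]
opening: 0.022
grasp_force: 102.3
```

```bash
python3 -c "
from h import *
for i in range(2): c=bot.camera('wrist')
W=cloud(c);Z=W[...,2];P=W[mask(c,20,32,150,100)&(Z>.1)]
if len(P): print('head',rect(P),np.nanmax(P[:,2]))
o=bot.get_obs();print(o['ee_pos'],(np.array([.44,.3055,.085])-o['ee_pos'])*100,dr(113.2,o))"
```

```text
head [435.6 310.4  58.3  39.7  23.5] 0.16388006824215962
[0.44070237 0.3007143  0.1599935 ] [-0.07023706  0.47857024 -7.49934971] [-0.0013  0.0012  0.    ]
```

Request:
play_rows(targets=[{"linear":[-0.05,0.48,-2],"delta_rot":[0,0,0],"grip":255},{"linear":[-0.05,0.48,-5],"delta_rot":[0,0,0],"grip":255},{"linear":[-0.05,0.48,-7],"delta_rot":[0,0,0],"grip":255},{"linear":[-0.05,0.48,-7.4],"delta_rot":[0,0,0],"grip":255},{"linear":[-0.05,0.48,-7.4],"delta_rot":[0,0,0],"grip":255}])

```text
time: 44.0
ee_pos: [0.44, 0.3053, 0.0853]
tcp_rot: [180.0, -0.0, 113.2]
wrist_force: [-0.3, 0.3, -4.1]
opening: 0.0218
grasp_force: 102.4
```

Request:
play_rows(targets=[{"linear":[0,0,-0.2],"delta_rot":[0,0,0],"grip":255},{"linear":[0,0,-0.4],"delta_rot":[0,0,0],"grip":255},{"linear":[0,0,-0.4],"delta_rot":[0,0,0],"grip":255}])

```text
time: 44.3
ee_pos: [0.4399, 0.3054, 0.081]
tcp_rot: [180.0, -0.0, 113.2]
wrist_force: [0.3, -0.0, -4.4]
opening: 0.0218
grasp_force: 102.4
```

Request:
play_rows(targets=[{"linear":[0,0,-0.2],"delta_rot":[0,0,0],"grip":255},{"linear":[0,0,-0.2],"delta_rot":[0,0,0],"grip":255}])

```text
time: 44.5
ee_pos: [0.4396, 0.3052, 0.0782]
tcp_rot: [-180.0, -0.0, 113.2]
wrist_force: [0.3, 0.9, -4.5]
opening: 0.0222
grasp_force: 102.4
```

Request:
play_rows(targets=[{"linear":[0,0,-0.13],"delta_rot":[0,0,0],"grip":255},{"linear":[0,0,-0.13],"delta_rot":[0,0,0],"grip":255}])

```text
time: 44.7
ee_pos: [0.4398, 0.3054, 0.0779]
tcp_rot: [180.0, -0.0, 113.2]
wrist_force: [-2.0, -1.0, 2.8]
opening: 0.0222
grasp_force: 104.0
```

Contact with the mat; release, then retreat.

Request:
play_rows(targets=[{"linear":[0,0,0],"delta_rot":[0,0,0],"grip":0},{"linear":[0,0,0],"delta_rot":[0,0,0],"grip":0},{"linear":[0,0,0],"delta_rot":[0,0,0],"grip":0},{"linear":[0,0,0],"delta_rot":[0,0,0],"grip":0},{"linear":[0,0,0],"delta_rot":[0,0,0],"grip":0},{"linear":[0,0,0],"delta_rot":[0,0,0],"grip":0},{"linear":[0,0,0],"delta_rot":[0,0,0],"grip":0}])

```text
time: 45.4
ee_pos: [0.4396, 0.3052, 0.0769]
tcp_rot: [-180.0, -0.0, 113.2]
wrist_force: [0.6, 0.0, -0.1]
opening: 0.0855
grasp_force: 0.0
```

Request:
play_rows(targets=[{"linear":[0,0,3],"delta_rot":[0,0,0],"grip":0},{"linear":[0,0,7],"delta_rot":[0,0,0],"grip":0},{"linear":[0,0,11],"delta_rot":[0,0,0],"grip":0},{"linear":[0,0,16],"delta_rot":[0,0,0],"grip":0},{"linear":[-4,-6,20],"delta_rot":[0,0,0],"grip":0},{"linear":[-4,-12,22],"delta_rot":[0,0,0],"grip":0},{"linear":[-4,-12,22],"delta_rot":[0,0,0],"grip":0},{"linear":[-4,-12,22],"delta_rot":[0,0,0],"grip":0},{"linear":[-4,-12,22],"delta_rot":[0,0,0],"grip":0}])

```text
time: 46.3
ee_pos: [0.3998, 0.1847, 0.2976]
tcp_rot: [179.9, -0.0, 113.1]
wrist_force: [0.3, -0.2, -0.1]
opening: 0.0852
grasp_force: 0.0
```

```bash
python3 -c "
from h import *
for n in('side','wrist','scene'):
    c=bot.camera(n); save(c,'end'+n); print(n); report(c)
print(bot.get_obs()['ee_pos'])" | egrep -v "^(peg|mat .*1\.[12])"
```

```text
side
blue 706 [374. 179.] med [ 0.4628 -0.354   0.0586] zmax 0.0606 rect [ 467.7 -352.7  184.2  115.7   11.1]
blue 950 [306. 198.] med [ 0.5664 -0.134   0.0587] zmax 0.0604 rect [ 571.8 -133.2  113.4  186.5   84.7]
redtop 92 [164. 250.] med [0.5823 0.314  0.1441] zmax 0.1454 rect [584.  312.8  21.3  23.1  23.2]
malhead 398 [223. 316.] med [0.4293 0.3137 0.0476] zmax 0.0493 rect [435.8 307.3  56.7  54.2  54.4]
malhandle 109 [218. 284.] med [0.4363 0.3067 0.1271] zmax 0.1287 rect [437.1 305.   22.7  21.8  34.4]
mat 1373 [454. 347.] med [0.0531 0.1023 0.0062] zmax 0.0097 rect [ 62.2  38.  107.3 247.2  36.6]
mat 3445 [224. 336.] med [0.4184 0.3299 0.0027] zmax 0.0045 rect [442.5 302.6 156.8 157.7  11.9]
standtop 183 [ 37. 187.] med [1.2011 0.3108 0.0807] zmax 0.0837 rect [1201.3  300.9  199.9   11.9   89.8]
standtop 987 [170. 276.] med [0.5737 0.3225 0.0788] zmax 0.0806 rect [584.7 310.4  91.7  93.2  23.4]
wrist
redtop 496 [534. 144.] med [0.5834 0.3131 0.1454] zmax 0.1468 rect [585.4 313.1  22.3  21.8  24.1]
malhead 1058 [380. 100.] med [0.4307 0.2984 0.0486] zmax 0.05 rect [437.  304. 
[... 567 characters left out ...]
.1316  0.0605] zmax 0.0632 rect [ 573.1 -131.1  113.8  184.5   84.3]
blue 1364 [613. 381.] med [0.213  0.6201 0.0599] zmax 0.0628 rect [213.5 635.3 124.8  78.4  17.8]
redtop 102 [394. 346.] med [0.5883 0.3151 0.1457] zmax 0.1484 rect [587.4 314.6  19.3  20.2  25.4]
malhead 270 [432. 319.] med [0.4493 0.3132 0.0492] zmax 0.0513 rect [443.6 308.7  48.9  55.   11.8]
malhandle 87 [442. 307.] med [0.4415 0.3077 0.1288] zmax 0.1313 rect [440.6 307.2  20.5  21.6  25. ]
mat 2972 [429. 325.] med [0.4524 0.3186 0.0044] zmax 0.0072 rect [438.7 306.8 154.  153.2  11.8]
standtop 1476 [390. 352.] med [0.5903 0.3171 0.0806] zmax 0.0829 rect [585.5 313.4  91.2  89.8  23.4]
[0.39964517 0.18577036 0.29609995]
```

View pics/endscene.png

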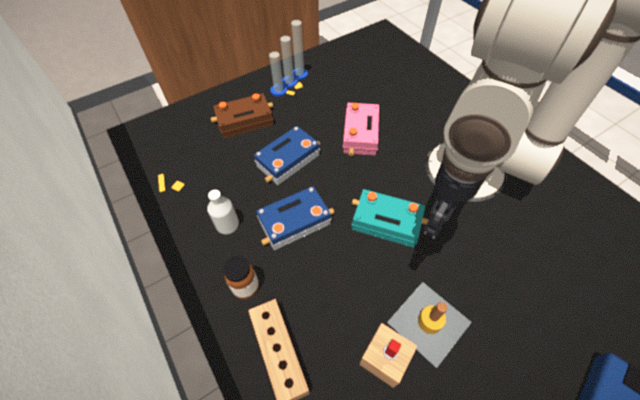

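```bash
python3 -c "from workcell import bot;print(bot.job_done())"
```

```text
the job is handed in; nothing more can be done
None
```

I vented both blue cells on the bench, then locked them by striking each cell's pegs by turns; the probe is back in its stand, the mallet stands on the middle of its mat, and the job was handed in at about 46 s with no verdict returned.

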